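Fish the strayed screw cartons from under the counter rack and stack them all

ROBOT

A 7-joint arm with a two-finger parallel gripper is mounted at the origin on the work surface. World frame = base frame: x ahead of the robot, y to its left, z up, the work surface at z = 0. Lengths are in m, angles in rad, forces in N, time in s.
With the tool pointing down it reaches from about 0.35 to 0.9 m from the base axis. Payload 8.1 kg.
Tool frame: the origin (TCP) lies midway between the tips of the shut fingers; the grasp point (between the pads) lies 19 mm behind it; z points along the fingers, y is the line along which they close (so a half turn about z gives the same grasp; the last joint's range is limited). The gripper opens to 92 mm and grips with 3 to 60 N. Pads are 19 mm wide; open, the fingers measure 130 mm over their backs; the gripper's body (75 mm by 190 mm) begins 47 mm behind the grasp point.
Start: joints at [-1.363, 0.434, 0.025, 1.573, -0.012, 1.134, -0.075], TCP at [0.191, 0.595, 0.205] pointing down, gripper open.
Joint ranges: [-2.62, 2.62], [-0.44, 2.09], [-1.27, 1.32], [0.08, 2.57], [-1.32, 4.46], [0.12, 2], [-2.74, 2.74]. Speed limits (rad/s): [2.22, 2.22, 3.01, 3.01, 3.14, 3.14, 3.14].

INTERFACE

Orientations are given as [roll, pitch, yaw] about the fixed x, y, z axes, in that order (R = Rz(yaw) Ry(pitch) Rx(roll)).
In Python, from plant import bot gives the robot as it stands.
- The arm moves only by the tool drive_tool, never from a script. Its argument "motion" is a list of rows, each an object with "xyz": the shift along the tool's x, y, z in cm, a list of three; "turn": the turn, a rotation vector about the tool's x, y, z in rad, a list of three. A call has 1 to 8 rows; each row shifts and turns the commanded pose from where the row before left it, along the tool's axes as they then stand; what a row does not reach is not made up. A row lasts 1/12 s, in which the tool goes at most 41.7 mm and 7.16 degrees, less where a joint would pass 70% of its speed; a pose out of reach is approached as far as the arm can. A call with a gripper value outside its range is refused whole. "hand" is the gripper's target within -1 to 1 (shut at 1, half-way at 0, fully open at -1), set as the call begins (left out, the last holds). The fingers move at their own pace and stop on an object; "grip_force" is the grip in N (left out, the last holds). Time passes only in rows, so rows that do not move let the fingers close. It gives the time, the measured TCP pose, the force, the opening and the grip force at its end, in the units of the state.
- bot.get_state(): the state, without advancing time (a new reading comes with each control period).
- bot.get_image(name): name is "scene" or "side" or "wrist"; returns the picture (420x560x3 uint8, blue, green, red); there is no depth.
- bot.calibration(name): a dict with "K" (3x3 intrinsics, pixels), "R" (3x3) and "t" (3): a world point X has camera coordinates R X + t; the wrist camera has in their place "hand_eye" (4x4, takes a point from camera to tool coordinates, whose origin is the TCP and whose axes are the flange's). Camera axes: x right, y down, z forward; pixel columns grow to the right and rows downward; lengths in m; the calibration is good to about 2 mm. A picture is of the moment at which its call begins: read the wrist's pose just before it. calibration takes no time and is no camera call.
- bot.close_job(): hands the job in; it is judged then, once.
Trained networks look in the newest picture that a camera, given by its name, has taken for a name from the list of things; names that differ only in an ending like _2 or _b are one class to them, and where a whole thing is asked for, a point or a joint stands for the part that bears it (a point fixed in the world has none). Each returns a list of dicts, best first, with "p" (0 to 1); they miss things now and then, are a little off and sometimes report something else, mostly with a low value. They report only what shows in the picture. A call takes as long as a camera call.
- bot.look_for(label, camera): "rect" ([centre column, centre row, width, height] as shares, 0 to 1, of the picture: columns of its width, rows of its height, round what is visible of it).
- bot.outline_of(label, camera): "pixels" (420x560 bool, what is visible of it) and "rect" ([centre column, centre row, width, height] as shares, 0 to 1, of the picture: columns of its width, rows of its height, round what is visible of it).
The state is a dict: "time_s": time; "joint_pos": joint angles; "joint_vel": joint speeds; "joint_torque": joint torques, N m; "ee_pos": TCP position; "eef_rot": TCP orientation; "wrist_force": force on the tool from outside, world axes, zero at the start; "moment": the same for the moment, N m; "finger_gap": finger opening in m; "gripper_force": force on a finger pad.
Only numpy, scipy, OpenCV 4.12 (cv2) and the standard library are available. Lean on these libraries where they do the work, as an engineer would, in place of code of your own. Each camera call takes 0.05 s, during which the arm holds its last target. There are 200 camera calls.

TASK

Two cartons of screws have slid under the counter rack: with the reacher, squeezing its trigger, close its jaws on each where it lies and draw it right out onto the open counter. Stack these two and every carton lying loose on the counter on top of the green-labelled carton, one straight column with edges flush and lids up, leaving that first carton where it stands. Leave the reacher lying flat on the counter, let go, its jaws clear of the rack, and do not disturb the other things.

Things in the scene. Friction and masses are not known exactly. Their poses are not given: they have to be found in the camera images.
- base_carton: the first carton of the column, with a green label (the others have blue labels), standing on the counter to the robot's right: a closed cardboard carton of screws lying flat, 80 x 56 x 36 mm (x, y, z), 0.2 to 0.4 kg; origin at the centre of its underside, x along its 80 mm length, z up out of its lid. Free to slide, but it must stay where it stands
- under1: a closed cardboard carton of screws lying flat, 80 x 56 x 36 mm (x, y, z), 0.2 to 0.4 kg; origin at the centre of its underside, x along its 80 mm length, z up out of its lid. It has slid under the rack, its length running roughly in from the rack's open front
- under2: a closed cardboard carton of screws lying flat, 80 x 56 x 36 mm (x, y, z), 0.2 to 0.4 kg; origin at the centre of its underside, x along its 80 mm length, z up out of its lid. It too has slid under the rack, about 140 mm beside the other one
- loose1: a closed cardboard carton of screws lying flat, 80 x 56 x 36 mm (x, y, z), 0.2 to 0.4 kg; origin at the centre of its underside, x along its 80 mm length, z up out of its lid. Lies about on the open counter; may be absent
- loose2: a closed cardboard carton of screws lying flat, 80 x 56 x 36 mm (x, y, z), 0.2 to 0.4 kg; origin at the centre of its underside, x along its 80 mm length, z up out of its lid. Lies about on the open counter; may be absent
- loose3: a closed cardboard carton of screws lying flat, 80 x 56 x 36 mm (x, y, z), 0.2 to 0.4 kg; origin at the centre of its underside, x along its 80 mm length, z up out of its lid. Lies about on the open counter; may be absent
- rack: the fixed counter rack to the robot's left: a see-through wire deck 354 mm (x) by 260 mm (y), its underside 62 mm above the counter, so that a low gap lies below; origin on the counter under the deck's centre. Four 14 mm posts, 85 mm tall, at x = +-170, y = +-123 mm. The back is shut at y = +122 mm. Bins stand on the deck from y = 37 mm back, up to 140 mm above the counter
- rack_front (a point): middle of the open front edge of the rack's gap, on the counter (the rack's x = 0, y = -130 mm); its axes are the rack's: -y points out of the gap onto the open counter, +y into it
- reacher: a short pick-up reacher lying on its side, 34 mm thick, 350 mm long, 0.22 kg; can be used as it lies, slid on or just above the counter. x along its tube towards the jaws, z up. Origin at the underside, midway between grip back and trigger front. Housing (x -50 to +70 mm), tube and jaws run along y = +50 mm; the jaw head is 34 mm thick and ends at x = 222 mm
- reacher_grip (a point): where the reacher is meant to be taken from above, fingers closing along its x: 17 mm above its origin, midway between the black grip's flat back face (x = -33 mm) and the red trigger's flat front face (x = +33 mm released, 66 mm over both); both are free from y = -30 to +30 mm, z = 1 to 33 mm. Axes as the reacher's
- trigger (a joint): the reacher's trigger: 0 released to 0.024 m fully squeezed towards the grip (the reacher's -x); each jaw turns in 25 rad per m of it. Its spring pushes back with 12 N at 0, 22 N at 0.024; any grip beyond that goes into the jaws. Squeezed 2 mm it holds the reacher with the jaws still nearly open; at about 14 mm the jaws hold a carton
- jaw_left: the jaw on the reacher's +y side; origin at its pivot (x = 212, y = 64, z = 17 mm on the reacher). Pad from x = 238 to 290 mm, z = 5 to 29 mm on the reacher. Released, the two jaws stand 108 mm apart at the tips, 72 mm at the pad roots, 120 mm over their outsides; with the trigger 14 mm in the pads are parallel, 56 mm apart; at 24 mm the tips are 16 mm apart
- jaw_right: the jaw on the reacher's -y side, mirror of the left one; origin at its pivot (x = 212, y = 36, z = 17 mm on the reacher)
- reacher_tip (a point): the point between the two jaw tips: x = 290, y = 50, z = 17 mm on the reacher
- jar: bystander: a screw-top jar, 60 mm across and 90 mm tall; origin on it at counter height. To be left alone
- tape: bystander: a roll of tape lying flat, 90 mm across, 24 mm tall; origin on it at counter height. To be left alone
- spray: bystander: a spray can, 54 mm across and 150 mm tall; origin on it at counter height. To be left alone
- mug: bystander: a blue mug, 80 mm across and 90 mm tall; origin on it at counter height. To be left alone
- spanner: bystander: a spanner lying on the counter; origin on it at counter height. To be left alone

How it is judged:
On the way, in this order (a step that is already met when the one before it is completed fails the run):
1. one of the cartons under the rack is held in the reacher's jaws there, the trigger squeezed by the robot's fingers (((contact force between each of jaw_left, jaw_right and under1 above 1 N and contact force between the fingers and reacher above 3 N and value of joint trigger above 0.006 m and y of under1 in the frame of rack above -0.1 m) or (contact force between each of jaw_left, jaw_right and under2 above 1 N and contact force between the fingers and reacher above 3 N and value of joint trigger above 0.006 m and y of under2 in the frame of rack above -0.1 m))), for 0.2 s.
2. that one is drawn out and the other one is held in the jaws under the rack, the trigger squeezed (((y of under1 in the frame of rack below -0.17 m and (contact force between each of jaw_left, jaw_right and under2 above 1 N and contact force between the fingers and reacher above 3 N and value of joint trigger above 0.006 m and y of under2 in the frame of rack above -0.1 m)) or (y of under2 in the frame of rack below -0.17 m and (contact force between each of jaw_left, jaw_right and under1 above 1 N and contact force between the fingers and reacher above 3 N and value of joint trigger above 0.006 m and y of under1 in the frame of rack above -0.1 m)))), for 0.2 s.
At the end, for the whole second after the job is handed in: All cartons present stand in one column on the green-labelled one, each within 10 mm and 8 degrees of it, lids up (3 degrees), at rest; that one within 30 mm of its start on the counter; the reacher lies flat on the counter, still, trigger released, tip outside the rack's front (horizontal distance between each of under1, under2, loose1, loose2, loose3 and base_carton below 0.01 m and angle between the x axis of each of under1, under2, loose1, loose2, loose3 and the x axis of base_carton, either way round below 0.14 rad and angle between each of under1, under2, loose1, loose2, loose3, base_carton's own z axis and vertical below 0.06 rad and linear speed of each of under1, under2, loose1, loose2, loose3, reacher below 0.02 m/s and height (world z) of base_carton below 0.01 m and distance of base_carton from where it was at the start of the episode below 0.03 m and y of reacher_tip in the frame of rack below -0.135 m and height (world z) of reacher below 0.012 m and height (world z) of reacher_tip below 0.035 m and value of joint trigger below 0.004 m); the robot touches nothing.
It fails at once if a bystander is moved more than 40 mm (distance of any of jar, tape, spray, mug, spanner from where it was at the start of the episode above 0.04 m).
It fails at once if the first carton is pushed more than 50 mm from its place (distance of base_carton from where it was at the start of the episode above 0.05 m).
Of loose1, loose2, loose3 only 2 to 3 are there at a start; the rules pass over those that are not, and their reading is None.
At some moment in a run one of reacher may be knocked a few centimetres aside while the robot is not near it.
It also fails if it takes over 192 s, if anything falls off the work surface, if the arm or the gripper's body presses on something with over 40 N, if the wrist force passes 120 N, or if a joint passes its speed limit or range.

## Working session

There is one attempt and no reset: what is moved stays moved. The work goes in short steps, Python scripts to look and compute and a tool call to move; the robot and the scene stay as the last step left them, time stands still between calls to the robot, and variables do not carry over. Pictures are saved under pics/ and viewed, at most 14 in all, crops included, and the job is handed in when it is done.

Besides the shell and the picture viewer there is one more tool, called after "Call:" in YAML: its name, and indented under it one key for each argument. drive_tool: Moves the arm, as the interface text tells. Its arguments: {"type":"object","properties":{"motion":{"type":"array","items":{"type":"object","properties":{"xyz":{"type":"array","items":{"type":"number"}},"turn":{"type":"array","items":{"type":"number"}}}}},"hand":{"type":"number"},"grip_force":{"type":"number"}},"required":["motion"]}

```bash
ls; mkdir -p pics; python3 - <<'E'
from plant import bot
import cv2,numpy as np
s=bot.get_state();print(s['time_s'],s['ee_pos'],s['eef_rot'],s['finger_gap'])
a=bot.get_image('scene');b=bot.get_image('side')
cv2.imwrite('pics/a.png',a);cv2.imwrite('pics/b.png',b)
for c in('scene','side','wrist'):print(c,bot.calibration(c))
E
```

```text
pics
0.0 [0.19101004 0.59453238 0.20384483] [-3.14001855e+00  1.54219457e-04  2.83079535e+00] 0.0921202452720365
scene {'K': array([[497.33034391,   0.        , 287.55310139],
       [  0.        , 497.33034391, 209.46628729],
       [  0.        ,   0.        ,   1.        ]]), 'R': array([[ 0.1991372 ,  0.97985711,  0.01498046],
       [ 0.67821409, -0.12676754, -0.7238478 ],
       [-0.70736838,  0.15430498, -0.68979703]]), 't': array([-0.03537771, -0.34769279,  2.16725243])}
side {'K': array([[403.11208798,   0.        , 276.37490544],
       [  0.        , 403.11208798, 203.32290684],
       [  0.        ,   0.        ,   1.        ]]), 'R': array([[-0.99850641, -0.05231911,  0.01573705],
       [-0.04490665,  0.62187406, -0.78182866],
       [ 0.03111812, -0.78136763, -0.62329471]]), 't': array([0.55502835, 0.10300493, 1.17838603])}
wrist {'K': array([[312.68787244,   0.        , 271.65776623],
       [  0.        , 312.68787244, 206.73179571],
       [  0.        ,   0.        ,   1.        ]]), 'hand_eye': array([[-5.70351057e-04, -9.68183432e-01, -2.50240916e-01,
         6.67981681e-02],
       [ 9.99999794e-01, -6.26154366e-04,  1.43387197e-04,
        -3.23143213e-05],
       [-2.95514551e-04, -2.50240782e-01,  9.68183590e-01,
        -1.80117752e-01],
       [ 0.00000000e+00,  0.00000000e+00,  0.00000000e+00,
         1.00000000e+00]])}
```

View pics/a.png

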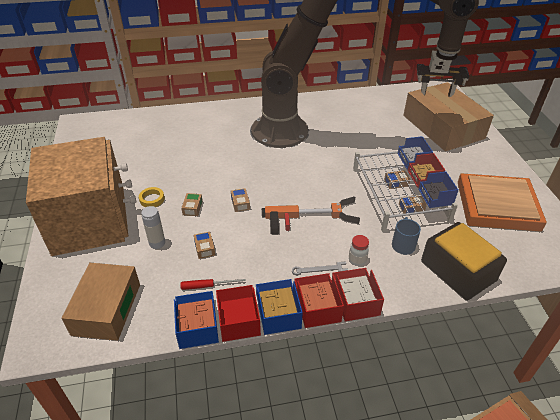

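View pics/b.png

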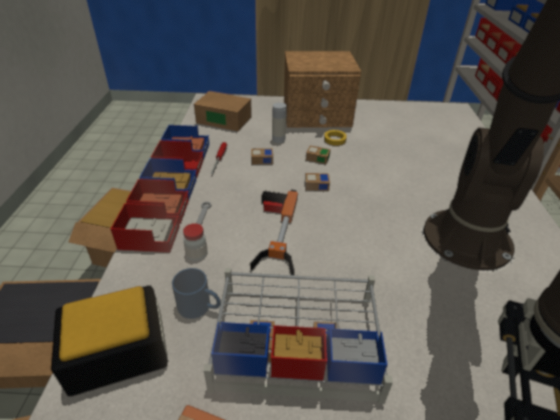

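The scene view shows the green carton at (192,203), loose cartons at (240,200) and (204,245), and the reacher at about (300,212) with its jaws toward the rack. The under-rack cartons are at about (397,178) and (412,205).

```bash
cat > h.py <<'E'
from plant import bot
import cv2,numpy as np
from scipy.optimize import minimize
from scipy.spatial.transform import Rotation as Ro
def cam(c,s=None):
    k=bot.calibration(c)
    if c!='wrist':return k['K'],k['R'],k['t']
    s=s or bot.get_state();T=np.eye(4);T[:3,:3]=Ro.from_euler('xyz',s['eef_rot']).as_matrix();T[:3,3]=s['ee_pos']
    M=np.linalg.inv(T@k['hand_eye']);return k['K'],M[:3,:3],M[:3,3]
def proj(C,X):
    p=(np.asarray(X)@C[1].T+C[2])@C[0].T;return p[:,:2]/p[:,2:]
def ray(C,uv,z):
    uv=np.atleast_2d(uv);d=np.c_[uv,np.ones(len(uv))]@np.linalg.inv(C[0]).T@C[1];o=-C[1].T@C[2]
    return (o+d*((z-o[2])/d[:,2])[:,None])[:,:2]
B=np.array([[x,y,z] for x in(-.04,.04) for y in(-.028,.028) for z in(0,.036)])
def place(P,x,y,yaw,z=0):
    return P@Ro.from_euler('z',yaw).as_matrix().T+[x,y,z]
def fitbox(C,m,z=0,box=B):
    """x,y,yaw of an upright box whose silhouette best matches mask m"""
    v,u=np.nonzero(m);c=ray(C,[u.mean(),v.mean()],z+.02)[0]
    S=4;r0=np.array([u.min()-15,v.min()-15]);w,h=(u.max()-u.min()+30)*S,(v.max()-v.min()+30)*S
    M=cv2.resize(m.astype(np.float32)[max(r0[1],0):,max(r0[0],0):][:h//S,:w//S],None,fx=S,fy=S)
    r0=np.maximum(r0,0)
    def cost(q):
        p=proj(C,place(box,*q,z));im=np.zeros(M.shape,np.float32)
        cv2.fillConvexPoly(im,cv2.convexHull(np.round(((p-r0+.5)*S-.5)*8).astype(np.int32)),1,shift=3)
        return 1-np.minimum(im,M).sum()/np.maximum(im,M).sum()
    best=min((minimize(cost,[*c,a],method='Nelder-Mead',options=dict(initial_simplex=[[*c,a],[c[0]+.01,c[1],a],[c[0],c[1]+.01,a],[*c,a+.2]])) for a in np.arange(0,3.1,.4)),key=lambda r:r.fun)
    return best.x,best.fun
def cart(camn,labels=('base_carton','loose1')):
    s=bot.get_state();bot.get_image(camn);C=cam(camn,s)
    for l in labels:
        for d in bot.outline_of(l,camn):
            if d['p']<.3: continue
            q,f=fitbox(C,d['pixels']);print(l,round(d['p'],2),np.round(np.array(d['rect'])*[560,420,560,420]),'pose',np.round(q[:2],4),'yaw',round(q[2]%np.pi,3),'iou',round(1-f,2))
E
python3 - <<'E'
from h import *
for c in('scene','side'):
    print(c);cart(c);C=cam(c)
    for l in('rack','reacher','jaw_left','jaw_right','reacher_grip','trigger','jar','tape','spray','mug','spanner'):
        for d in bot.outline_of(l,c)[:1]:
            v,u=np.nonzero(d['pixels']);r=cv2.minAreaRect(np.c_[u,v].astype(np.float32));print(l,round(d['p'],2),np.round(np.array(d['rect'])*[560,420,560,420]),np.round(ray(C,[u.mean(),v.mean()],.017),3))
E
```

```text
scene
base_carton 0.76 [191. 205.  23.  23.] pose [ 0.4291 -0.4035] yaw 2.871 iou 0.91
base_carton 0.47 [205. 246.  24.  26.] pose [ 0.6341 -0.3761] yaw 0.083 iou 0.92
loose1 0.87 [204. 244.  24.  24.] pose [ 0.6354 -0.3757] yaw 0.075 iou 0.93
loose1 0.87 [240. 199.  19.  23.] pose [ 0.4354 -0.2302] yaw 0.025 iou 0.92
loose1 0.64 [310. 217.  99.  39.] pose [ 0.5358 -0.1072] yaw 1.875 iou 0.32
rack 0.62 [403. 183. 105.  94.] [[0.434 0.481]]
reacher 0.58 [309. 214.  95.  43.] [[ 0.547 -0.022]]
jaw_left 0.63 [405. 238.  29.  39.] [[0.721 0.299]]
jaw_right 0.61 [348. 218.  19.   9.] [[0.601 0.137]]
reacher_grip 0.85 [311. 214.  94.  35.] [[ 0.546 -0.017]]
trigger 0.55 [288. 220.   2.  19.] [[ 0.576 -0.084]]
jar 0.83 [360. 253.  20.  30.] [[0.752 0.123]]
tape 0.54 [152. 198.  26.  17.] [[ 0.361 -0.544]]
mug 0.83 [407. 238.  26.  38.] [[0.719 0.299]]
spanner 0.74 [320. 269.  56.  12.] [[ 0.803 -0.026]]
side
base_carton 0.94 [318. 154.  25.  19.] pose [ 0.4235 -0.4044] yaw 2.908 iou 0.92
base_carton 0.38 [274. 233.  48.  87.] pose [ 0.5498 -0.0994] yaw 2.633 iou 0.37
loose1 0.84 [317. 181.  23.  13.] pose [ 0.4319 -0.2307] yaw 0.028 iou 0.86
loose1 0.74 [205. 214.  11.  18.] pose [ 0.7831 -0.0541] yaw 1.866 iou 0.24
rack 0.6 [298. 337. 187. 135.] [[0.487 0.406]]
reacher 0.65 [273. 235.  45.  85.] [[ 0.551 -0.004]]
jaw_left 0.74 [336. 137.  18.  18.] [[ 0.35 -0.54]]
jaw_right 0.64 [316. 180.  30.  16.] [[ 0.431 -0.232]]
reacher_grip 0.84 [272. 234.  50.  87.] [[ 0.549 -0.004]]
trigger 0.73 [272. 208.  22.   8.] [[ 0.572 -0.084]]
jar 0.64 [193. 241.  25.  36.] [[0.781 0.085]]
tape 0.62 [337. 137.  22.  15.] [[ 0.35 -0.54]]
spray 0.79 [280. 125.  17.  41.] [[ 0.581 -0.648]]
mug 0.97 [197. 295.  51.  50.] [[0.747 0.264]]
spanner 0.46 [204. 217.  12.  18.] [[ 0.782 -0.047]]
```

```bash
python3 - <<'E'
import cv2,numpy as np
a=cv2.imread('pics/a.png')[135:235,255:465];cv2.imwrite('pics/c.png',cv2.resize(a,None,fx=3.8,fy=3.8,interpolation=cv2.INTER_CUBIC))
E
```

```text
(no output)
```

View pics/c.png

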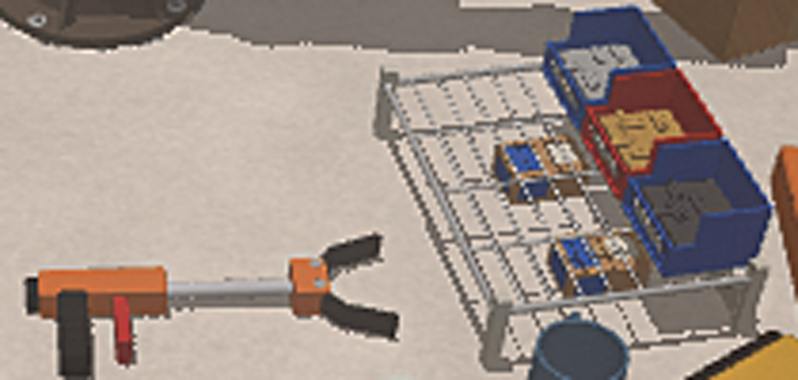

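The crop (×3.8, offset 255,135) shows the under-rack cartons at (540,170) and (598,262) and the rack's front posts at (384,110) and (495,340). I'll fit all of these.

```bash
python3 - <<'E'
from h import *
C=cam('scene');o=np.array([255,135])
f=lambda p:(np.array(p,float)+.5)/3.8-.5+o
print('posts base',ray(C,f([[382,134],[493,366],[745,332]]),0).round(3),'tops',ray(C,f([[388,72],[500,305],[757,268]]),.085).round(3))
for P in([(497,148),(563,138),(585,165),(588,190),(515,203),(497,170)],[(550,243),(628,232),(648,262),(640,285),(570,295),(553,268)]):
    m=np.zeros((420,560),np.uint8);cv2.fillPoly(m,[np.round(f(P)).astype(np.int32)],1);q,e=fitbox(C,m);print('under',q.round(4),1-e)
# reacher: housing+tube centre line ends (top z=.034 / tube z .017), jaws tips, grips
print('housing back',ray(C,f([[38,292]]),.034),'head front',ray(C,f([[328,270]]),.034))
print('jaw tips outer',ray(C,f([[380,248],[397,325]]),.017),'grip end bottoms',ray(C,f([[77,375],[125,362]]),.017))
for c in('scene','side'):
    bot.get_image(c);d=bot.outline_of('reacher_grip',c)[0];cv2.imwrite(f'pics/m_{c}.png',d['pixels']*np.uint8(255))
E
```

```text
posts base [[0.327 0.244]
 [0.669 0.244]
 [0.67  0.492]] tops [[0.331 0.239]
 [0.674 0.235]
 [0.671 0.481]]
under [0.4322 0.3762 1.6211] 0.858565092086792
under [0.5705 0.3805 1.5044] 0.7746785879135132
housing back [[ 0.53049115 -0.15429353]] head front [[0.55108696 0.11775951]]
jaw tips outer [[0.51318674 0.18215784]
 [0.6172372  0.1665652 ]] grip end bottoms [[ 0.62520384 -0.13517764]
 [ 0.61730166 -0.08970339]]
```

```bash
cat >> h.py <<'E'
def plan(*targets):
    """each target x,y,z,yaw: turn first (about tool z), then shift in the turned tool's axes (cm)"""
    s=bot.get_state();p=s['ee_pos'];R=Ro.from_euler('xyz',s['eef_rot'])
    print('t',round(s['time_s'],2),'tcp',np.round(p,4),'rpy',np.round(s['eef_rot'],3),'gap',round(s['finger_gap'],4),'F',np.round(s['wrist_force'],1),'gf',np.round(s['gripper_force'],1))
    for x,y,z,w in targets:
        G=Ro.from_euler('xyz',[np.pi,0,w]);r=(R.inv()*G).as_rotvec();d=G.inv().apply(np.array([x,y,z])-p)*100
        print(' turn',r.round(3),'rows>=',int(np.ceil(np.linalg.norm(r)/.12)),' shift cm',d.round(2),'rows>=',int(np.ceil(np.linalg.norm(d)/3.8)));p=np.array([x,y,z]);R=G
E
python3 -c "
from h import *
plan((.191,.595,.26,3.036),(.52,-.08,.28,3.036))"
```

```text
t 1.7 tcp [0.1911 0.5951 0.2046] rpy [ 3.142 -0.     2.831] gap 0.0922 F [-0.6 -0.1  0.9] gf 0.0
 turn [ 0.    -0.    -0.205] rows>= 2  shift cm [ 0.01 -0.01 -5.54] rows>= 2
 turn [0. 0. 0.] rows>= 0  shift cm [-39.83 -63.66  -2.  ] rows>= 20
```

Call:
drive_tool:
  motion:
    - {"xyz": [0, 0, -2.8], "turn": [0, 0, -0.1025]}
    - {"xyz": [0, 0, -2.8], "turn": [0, 0, -0.1025]}
    - {"xyz": [-1.81, -2.9, -0.1]}
    - {"xyz": [-1.81, -2.9, -0.1]}
    - {"xyz": [-1.81, -2.9, -0.1]}
    - {"xyz": [-1.81, -2.9, -0.1]}
    - {"xyz": [-1.81, -2.9, -0.1]}
    - {"xyz": [-1.81, -2.9, -0.1]}
  hand: -1

```text
invalid input
```

Call:
drive_tool:
  motion:
    - {"xyz": [-1.81, -2.9, -0.1]}
    - {"xyz": [-1.81, -2.9, -0.1]}
    - {"xyz": [-1.81, -2.9, -0.1]}
    - {"xyz": [-1.81, -2.9, -0.1]}
    - {"xyz": [-1.81, -2.9, -0.1]}
    - {"xyz": [-1.81, -2.9, -0.1]}
    - {"xyz": [-1.81, -2.9, -0.1]}
    - {"xyz": [-1.81, -2.9, -0.1]}

```text
invalid input
```

Call:
drive_tool:
  motion:
    - {"xyz": [-1.81, -2.9, -0.1]}
    - {"xyz": [-1.81, -2.9, -0.1]}
    - {"xyz": [-1.81, -2.9, -0.1]}
    - {"xyz": [-1.81, -2.9, -0.1]}
    - {"xyz": [-1.81, -2.9, -0.1]}
    - {"xyz": [-1.81, -2.9, -0.1]}
    - {"xyz": [-1.81, -2.9, -0.1]}
    - {"xyz": [-1.81, -2.9, -0.1]}

```text
invalid input
```

Call:
drive_tool:
  motion:
    - {"xyz": [0, 0, 0]}
    - {"xyz": [0, 0, 0]}
    - {"xyz": [0, 0, 0]}

```text
invalid input
```

```bash
python3 - <<'E'
from h import *
plan();s=bot.get_state();a=bot.get_image('wrist');cv2.imwrite('pics/w1.png',a);C=cam('wrist',s)
for l in('reacher','reacher_grip','trigger','jaw_left','jaw_right','loose1'):
    for d in bot.outline_of(l,'wrist')[:3]:
        v,u=np.nonzero(d['pixels']);print(l,round(d['p'],2),np.round(np.array(d['rect'])*[560,420,560,420]),np.round(ray(C,[u.mean(),v.mean()],.034),3))
E
```

```text
t 1.7 tcp [0.1911 0.5951 0.2046] rpy [ 3.142 -0.     2.831] gap 0.0922 F [-0.6 -0.1  0.9] gf 0.0
```

View pics/w1.png

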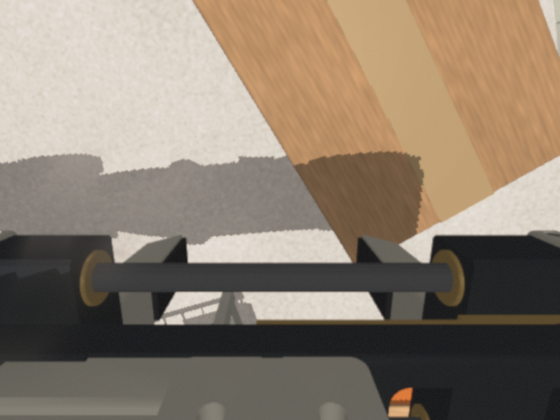

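The arm did not move because the rows were rejected; the picture shows only the box under the start pose. I'll give both fields in every row.

Call:
drive_tool:
  motion:
    - {"xyz": [0, 0, -2.8], "turn": [0, 0, -0.1025]}
    - {"xyz": [0, 0, -2.8], "turn": [0, 0, -0.1025]}
    - {"xyz": [-1.81, -2.9, -0.1], "turn": [0, 0, 0]}
    - {"xyz": [-1.81, -2.9, -0.1], "turn": [0, 0, 0]}
    - {"xyz": [-1.81, -2.9, -0.1], "turn": [0, 0, 0]}
    - {"xyz": [-1.81, -2.9, -0.1], "turn": [0, 0, 0]}
    - {"xyz": [-1.81, -2.9, -0.1], "turn": [0, 0, 0]}
    - {"xyz": [-1.81, -2.9, -0.1], "turn": [0, 0, 0]}
  hand: -1
  grip_force: 20

```text
time_s: 2.72
ee_pos: [0.2813, 0.409, 0.2668]
eef_rot: [3.141, 0.0, 3.036]
wrist_force: [1.1, 0.6, 0.1]
finger_gap: 0.092
gripper_force: 0.0
```

Call:
drive_tool:
  motion:
    - {"xyz": [-1.81, -2.9, -0.1], "turn": [0, 0, 0]}
    - {"xyz": [-1.81, -2.9, -0.1], "turn": [0, 0, 0]}
    - {"xyz": [-1.81, -2.9, -0.1], "turn": [0, 0, 0]}
    - {"xyz": [-1.81, -2.9, -0.1], "turn": [0, 0, 0]}
    - {"xyz": [-1.81, -2.9, -0.1], "turn": [0, 0, 0]}
    - {"xyz": [-1.81, -2.9, -0.1], "turn": [0, 0, 0]}
    - {"xyz": [-1.81, -2.9, -0.1], "turn": [0, 0, 0]}
    - {"xyz": [-1.81, -2.9, -0.1], "turn": [0, 0, 0]}

```text
time_s: 3.38
ee_pos: [0.4007, 0.1629, 0.275]
eef_rot: [3.141, 0.001, 3.036]
wrist_force: [-0.0, 0.5, 0.2]
finger_gap: 0.0917
gripper_force: 0.0
```

Call:
drive_tool:
  motion:
    - {"xyz": [-1.81, -2.9, -0.1], "turn": [0, 0, 0]}
    - {"xyz": [-1.81, -2.9, -0.1], "turn": [0, 0, 0]}
    - {"xyz": [-1.81, -2.9, -0.1], "turn": [0, 0, 0]}
    - {"xyz": [-1.81, -2.9, -0.1], "turn": [0, 0, 0]}
    - {"xyz": [-1.81, -2.9, -0.1], "turn": [0, 0, 0]}
    - {"xyz": [-1.81, -2.9, -0.1], "turn": [0, 0, 0]}
    - {"xyz": [0, 0, 0], "turn": [0, 0, 0]}
    - {"xyz": [0, 0, 0], "turn": [0, 0, 0]}

```text
time_s: 4.05
ee_pos: [0.4902, -0.0219, 0.2807]
eef_rot: [-3.141, 0.0, 3.031]
wrist_force: [0.4, 0.5, 0.4]
finger_gap: 0.0916
gripper_force: 0.0
```

```bash
python3 - <<'E'
from h import *
plan();s=bot.get_state();a=bot.get_image('wrist');cv2.imwrite('pics/w2.png',a);C=cam('wrist',s)
for l in('reacher','trigger','loose1'):
    for d in bot.outline_of(l,'wrist')[:3]:
        v,u=np.nonzero(d['pixels']);print(l,round(d['p'],2),np.round(np.array(d['rect'])*[560,420,560,420]),np.round(ray(C,[u.mean(),v.mean()],.034),3))
E
```

```text
t 4.05 tcp [ 0.4902 -0.0219  0.2807] rpy [-3.141  0.     3.031] gap 0.0916 F [0.4 0.5 0.4] gf 0.0
reacher 0.75 [296. 213. 245.  96.] [[ 0.538 -0.024]]
trigger 0.98 [238. 236.   9.  41.] [[ 0.569 -0.081]]
trigger 0.59 [394. 179.  51.  24.] [[0.51  0.142]]
loose1 0.97 [119. 150.  61.  63.] [[ 0.431 -0.223]]
```

View pics/w2.png

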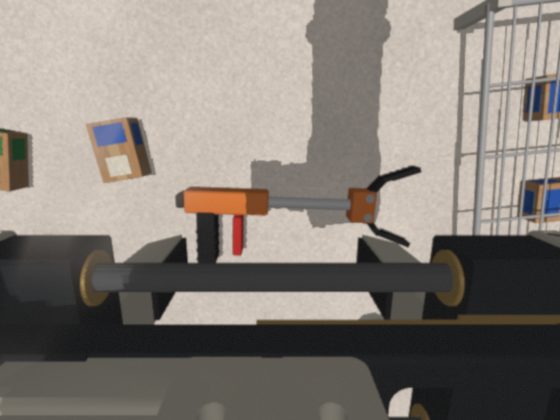

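The wrist view shows the housing's front end at (268,202), the head's front at (376,206), jaw tips at (419,170) and (408,243), the grip and trigger at (207,237) and (238,235), and the rack front at the right.

```bash
python3 - <<'E'
from h import *
C=cam('wrist')
P=dict(hous=(268,202),hous_back=(186,201),head=(376,206),t1=(419,170),t2=(408,243),gripback=(197,235),trigfront=(243,234))
Z=dict(t1=.029,t2=.029,trigfront=.033,gripback=.033)
W={k:ray(C,v,Z.get(k,.034))[0] for k,v in P.items()}
for k in W:print(k,W[k].round(4))
pts=[('hous',(.07,.05)),('head',(.222,.05)),]
tip=(W['t1']+W['t2'])/2
A=np.array([[.07,.05],[.222,.05],[.29,.05]]);Bw=np.array([W['hous'],W['head'],tip])
ac,bc=A.mean(0),Bw.mean(0);M=(A-ac).T@(Bw-bc);th=np.arctan2(M[0,1]-M[1,0],M[0,0]+M[1,1]);R=np.array([[np.cos(th),-np.sin(th)],[np.sin(th),np.cos(th)]])
o=bc-R@ac;print('heading',th,'origin',o,'res',(A@R.T+o-Bw).round(4))
for k in('gripback','trigfront'):print(k,(R.T@(W[k]-o)).round(4))
plan((*o,.10,th+np.pi/2))
bot.get_image('wrist')
cart('wrist')
E
```

```text
hous [ 0.5253 -0.0272]
hous_back [ 0.5118 -0.1414]
head [0.5469 0.1235]
t1 [0.5029 0.1854]
t2 [0.6096 0.1707]
gripback [ 0.5636 -0.1346]
trigfront [ 0.569  -0.0683]
heading 1.4221144129324066 origin [ 0.56352231 -0.10782934] res [[-0.0008 -0.004 ]
 [ 0.0001 -0.0044]
 [ 0.0008  0.0083]]
gripback [-0.0265 -0.004 ]
trigfront [0.0399 0.0004]
t 4.25 tcp [ 0.4894 -0.0185  0.2805] rpy [ 3.141 -0.     3.038] gap 0.0916 F [ 0.1 -0.2  0.2] gf 0.0
 turn [ 0.001 -0.     0.045] rows>= 1  shift cm [-8.65 -7.73 18.05] rows>= 6
base_carton 0.96 [ 13. 161.  26.  60.] pose [ 0.4244 -0.4033] yaw 2.848 iou 0.97
loose1 0.97 [114. 150.  62.  68.] pose [ 0.4321 -0.2284] yaw 0.058 iou 0.96
```

Call:
drive_tool:
  motion:
    - {"xyz": [0, 0, 0], "turn": [0, 0, 0.038]}
    - {"xyz": [-1.45, -1.18, 2.8], "turn": [0, 0, 0]}
    - {"xyz": [-1.45, -1.18, 2.8], "turn": [0, 0, 0]}
    - {"xyz": [-1.45, -1.18, 2.8], "turn": [0, 0, 0]}
    - {"xyz": [-1.45, -1.18, 2.8], "turn": [0, 0, 0]}
    - {"xyz": [-1.45, -1.18, 2.8], "turn": [0, 0, 0]}
    - {"xyz": [-1.45, -1.18, 2.8], "turn": [0, 0, 0]}
    - {"xyz": [0, 0, 0], "turn": [0, 0, 0]}

```text
time_s: 5.12
ee_pos: [0.5645, -0.1045, 0.1074]
eef_rot: [-3.139, -0.006, 2.996]
wrist_force: [-0.9, 1.1, 0.5]
finger_gap: 0.0915
gripper_force: 0.0
```

Call:
drive_tool:
  motion:
    - {"xyz": [0, 0, 0], "turn": [0, 0, 0]}
    - {"xyz": [0, 0, 0], "turn": [0, 0, 0]}
    - {"xyz": [0, 0, 0], "turn": [0, 0, 0]}

```text
time_s: 5.37
ee_pos: [0.5663, -0.1017, 0.1139]
eef_rot: [3.141, 0.002, 2.999]
wrist_force: [-0.1, 0.0, -0.7]
finger_gap: 0.0919
gripper_force: 0.0
```

```bash
python3 - <<'E'
from h import *
plan();s=bot.get_state();a=bot.get_image('wrist');cv2.imwrite('pics/w3.png',a);C=cam('wrist',s)
E
```

```text
t 5.37 tcp [ 0.5663 -0.1017  0.1139] rpy [3.141e+00 2.000e-03 2.999e+00] gap 0.0919 F [-0.1  0.  -0.7] gf 0.0
```

View pics/w3.png

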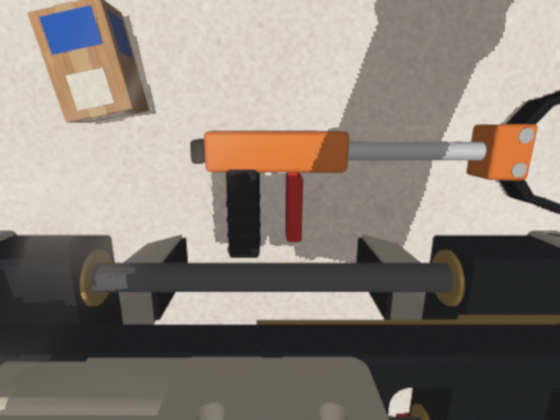

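The reacher is square with the hand: the grip's back face is at column 227, the trigger's front face at 302, and the head's front end at (535,152).

```bash
python3 - <<'E'
from h import *
C=cam('wrist')
for u in[(227,212),(302,212),(205,152),(349,152),(535,151),(244,253),(293,241)]:
    w=ray(C,u,.034)[0];print(u,w.round(4))
R=Ro.from_euler('xyz',bot.get_state()['eef_rot']).as_matrix()
a=ray(C,(205,152),.034)[0];b=ray(C,(535,151),.034)[0];print('heading',np.arctan2(*(b-a)[::-1]),np.linalg.norm(b-a))
th=np.arctan2(*(b-a)[::-1]);d=(b-a)/np.linalg.norm(b-a);n=np.array([-d[1],d[0]])
m=(ray(C,(227,212),.034)[0]+ray(C,(302,212),.034)[0])/2
o=d*(d@m)+n*(n@((a+b)/2)-.05);print('origin',o, 'by head',d@b-.222-d@o,'back',d@a+.05-d@o)
plan((*o,.004,th+np.pi/2))
E
```

```text
(227, 212) [ 0.5662 -0.1405]
(302, 212) [ 0.5754 -0.0765]
(205, 152) [ 0.5132 -0.1493]
(349, 152) [ 0.5301 -0.0321]
(535, 151) [0.5512 0.1194]
(244, 253) [ 0.6058 -0.1323]
(293, 241) [ 0.6007 -0.0875]
heading 1.4303425511095893 0.27131282218700215
origin [ 0.56947108 -0.1083004 ] by head 0.0008603261683268783 back 0.0015475039813246973
t 5.42 tcp [ 0.5664 -0.1017  0.1141] rpy [3.141e+00 2.000e-03 2.999e+00] gap 0.0921 F [0.5 0.1 0.1] gf 0.0
 turn [ 0.001  0.002 -0.002] rows>= 1  shift cm [-0.4  -0.61 11.01] rows>= 3
```

Call:
drive_tool:
  motion:
    - {"xyz": [-0.4, -0.6, 2.5], "turn": [0, 0, 0]}
    - {"xyz": [0, 0, 2.5], "turn": [0, 0, 0]}
    - {"xyz": [0, 0, 2.5], "turn": [0, 0, 0]}
    - {"xyz": [0, 0, 1.8], "turn": [0, 0, 0]}
    - {"xyz": [0, 0, 1.6], "turn": [0, 0, 0]}
    - {"xyz": [0, 0, 0], "turn": [0, 0, 0]}
    - {"xyz": [0, 0, 0], "turn": [0, 0, 0]}
    - {"xyz": [0, 0, 0], "turn": [0, 0, 0]}

```text
time_s: 6.08
ee_pos: [0.5699, -0.1088, 0.0052]
eef_rot: [3.141, 0.002, 2.998]
wrist_force: [-0.5, -0.6, 0.1]
finger_gap: 0.0917
gripper_force: 0.0
```

Call:
drive_tool:
  motion:
    - {"xyz": [0, 0, 0], "turn": [0, 0, 0]}
    - {"xyz": [0, 0, 0], "turn": [0, 0, 0]}
    - {"xyz": [0, 0, 0], "turn": [0, 0, 0]}
    - {"xyz": [0, 0, 0], "turn": [0, 0, 0]}
    - {"xyz": [0, 0, 0], "turn": [0, 0, 0]}
    - {"xyz": [0, 0, 0], "turn": [0, 0, 0]}
    - {"xyz": [0, 0, 0], "turn": [0, 0, 0]}
    - {"xyz": [0, 0, 0], "turn": [0, 0, 0]}
  hand: -0.39
  grip_force: 20

```text
time_s: 6.75
ee_pos: [0.5691, -0.1097, 0.004]
eef_rot: [-3.141, 0.001, 2.997]
wrist_force: [0.4, -2.6, 5.2]
finger_gap: 0.0639
gripper_force: 13.9
```

```bash
python3 -c "
from h import *
plan()"
```

```text
t 6.75 tcp [ 0.5691 -0.1097  0.004 ] rpy [-3.141e+00  1.000e-03  2.997e+00] gap 0.0639 F [ 0.4 -2.6  5.2] gf 13.9
```

```bash
python3 -c "
from h import *
plan((.482,-.10,.006,np.pi))"
```

```text
t 6.75 tcp [ 0.5691 -0.1097  0.004 ] rpy [-3.141e+00  1.000e-03  2.997e+00] gap 0.0639 F [ 0.4 -2.6  5.2] gf 13.9
 turn [-0.     0.001 -0.144] rows>= 2  shift cm [ 8.71  0.97 -0.2 ] rows>= 3
```

Call:
drive_tool:
  motion:
    - {"xyz": [0, 0, -0.2], "turn": [0, 0, -0.036]}
    - {"xyz": [0, 0, 0], "turn": [0, 0, -0.036]}
    - {"xyz": [0, 0, 0], "turn": [0, 0, -0.036]}
    - {"xyz": [0, 0, 0], "turn": [0, 0, -0.036]}
    - {"xyz": [1.5, 0.17, 0], "turn": [0, 0, 0]}
    - {"xyz": [1.5, 0.17, 0], "turn": [0, 0, 0]}
    - {"xyz": [1.5, 0.17, 0], "turn": [0, 0, 0]}
    - {"xyz": [1.5, 0.17, 0], "turn": [0, 0, 0]}

```text
time_s: 7.42
ee_pos: [0.5078, -0.1019, 0.0052]
eef_rot: [3.141, -0.001, -3.141]
wrist_force: [-0.8, -0.4, -1.6]
finger_gap: 0.0639
gripper_force: 12.6
```

Call:
drive_tool:
  motion:
    - {"xyz": [1.35, 0.15, 0], "turn": [0, 0, 0]}
    - {"xyz": [1.35, 0.15, 0], "turn": [0, 0, 0]}
    - {"xyz": [0, 0, 0], "turn": [0, 0, 0]}
    - {"xyz": [0, 0, 0], "turn": [0, 0, 0]}
    - {"xyz": [0, 0, 0], "turn": [0, 0, 0]}
    - {"xyz": [0, 0, 0], "turn": [0, 0, 0]}

```text
time_s: 7.92
ee_pos: [0.4831, -0.0993, 0.0057]
eef_rot: [-3.141, 0.001, -3.141]
wrist_force: [-0.1, -0.3, -1.6]
finger_gap: 0.064
gripper_force: 12.6
```

```bash
python3 - <<'E'
from h import *
plan();s=bot.get_state();a=bot.get_image('wrist');b=bot.get_image('scene')
w=cv2.resize(b[135:235,225:465],None,fx=2.333,fy=2.333,interpolation=cv2.INTER_CUBIC)
cv2.imwrite('pics/w4.png',np.vstack([a[:330],w[:,:560]])[:600])
E
```

```text
t 7.92 tcp [ 0.4831 -0.0993  0.0057] rpy [-3.141e+00  1.000e-03 -3.141e+00] gap 0.064 F [-0.1 -0.3 -1.6] gf 12.6
```

View pics/w4.png

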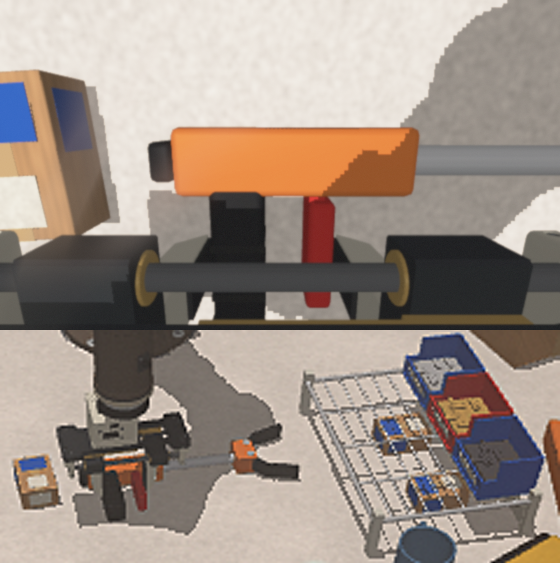

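The reacher is held and lined up, with its jaws pointing at the nearer carton (lower panel). I'll advance.

Call:
drive_tool:
  motion:
    - {"xyz": [0, 1.5, 0], "turn": [0, 0, 0]}
    - {"xyz": [0, 1.5, 0], "turn": [0, 0, 0]}
    - {"xyz": [0, 1.5, 0], "turn": [0, 0, 0]}
    - {"xyz": [0, 1.5, 0], "turn": [0, 0, 0]}
    - {"xyz": [0, 1.5, 0], "turn": [0, 0, 0]}
    - {"xyz": [0, 1.5, 0], "turn": [0, 0, 0]}
    - {"xyz": [0, 1.5, 0], "turn": [0, 0, 0]}
    - {"xyz": [0, 1.5, 0], "turn": [0, 0, 0]}

```text
time_s: 8.68
ee_pos: [0.4823, 0.0216, 0.0056]
eef_rot: [-3.142, 0.0, -3.141]
wrist_force: [0.1, -1.4, -2.1]
finger_gap: 0.0635
gripper_force: 12.6
```

Call:
drive_tool:
  motion:
    - {"xyz": [0, 1.5, 0], "turn": [0, 0, 0]}
    - {"xyz": [0, 1.5, 0], "turn": [0, 0, 0]}
    - {"xyz": [0, 1.5, 0], "turn": [0, 0, 0]}
    - {"xyz": [0, 1.0, 0], "turn": [0, 0, 0]}
    - {"xyz": [0, 1.0, 0], "turn": [0, 0, 0]}
    - {"xyz": [0, 0.8, 0], "turn": [0, 0, 0]}
    - {"xyz": [0, 0, 0], "turn": [0, 0, 0]}
    - {"xyz": [0, 0, 0], "turn": [0, 0, 0]}

```text
time_s: 9.35
ee_pos: [0.4819, 0.0937, 0.0056]
eef_rot: [-3.141, 0.0, -3.141]
wrist_force: [0.3, -0.5, -2.6]
finger_gap: 0.064
gripper_force: 12.7
```

```bash
python3 - <<'E'
from h import *
plan();b=bot.get_image('scene')
cv2.imwrite('pics/s5.png',cv2.resize(b[140:220,300:460],None,fx=5,fy=5,interpolation=cv2.INTER_CUBIC))
E
```

```text
t 9.35 tcp [0.4819 0.0937 0.0056] rpy [-3.141  0.    -3.141] gap 0.064 F [ 0.3 -0.5 -2.6] gf 12.7
```

View pics/s5.png

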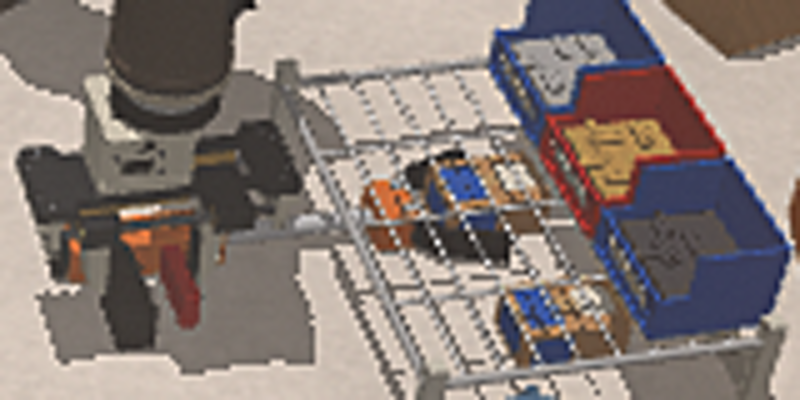

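The jaws straddle the nearer carton (head at (390,220), pads on both sides). I'll squeeze.

Call:
drive_tool:
  motion:
    - {"xyz": [0, -0.3, 0], "turn": [0, 0, 0]}
    - {"xyz": [0, -0.2, 0], "turn": [0, 0, 0]}
    - {"xyz": [0, 0, 0], "turn": [0, 0, 0]}
    - {"xyz": [0, 0, 0], "turn": [0, 0, 0]}
    - {"xyz": [0, 0, 0], "turn": [0, 0, 0]}
    - {"xyz": [0, 0, 0], "turn": [0, 0, 0]}
    - {"xyz": [0, 0, 0], "turn": [0, 0, 0]}
    - {"xyz": [0, 0, 0], "turn": [0, 0, 0]}
  hand: 0.2
  grip_force: 42

```text
time_s: 10.07
ee_pos: [0.4819, 0.0888, 0.0056]
eef_rot: [-3.142, 0.0, -3.142]
wrist_force: [-0.5, -1.6, -2.1]
finger_gap: 0.0503
gripper_force: 42.0
```

Call:
drive_tool:
  motion:
    - {"xyz": [0, 0, 0], "turn": [0, 0, 0]}
    - {"xyz": [0, 0, 0], "turn": [0, 0, 0]}
    - {"xyz": [0, 0, 0], "turn": [0, 0, 0]}
    - {"xyz": [0, 0, 0], "turn": [0, 0, 0]}
    - {"xyz": [0, 0, 0], "turn": [0, 0, 0]}
    - {"xyz": [0, 0, 0], "turn": [0, 0, 0]}

```text
time_s: 10.57
ee_pos: [0.4819, 0.0888, 0.0056]
eef_rot: [3.142, 0.0, -3.141]
wrist_force: [-0.1, -1.8, -3.1]
finger_gap: 0.0499
gripper_force: 42.0
```

Call:
drive_tool:
  motion:
    - {"xyz": [0, -0.8, 0], "turn": [0, 0, 0]}
    - {"xyz": [0, -1.2, 0], "turn": [0, 0, 0]}
    - {"xyz": [0, -1.5, 0], "turn": [0, 0, 0]}
    - {"xyz": [0, -1.5, 0], "turn": [0, 0, 0]}
    - {"xyz": [0, -1.5, 0], "turn": [0, 0, 0]}
    - {"xyz": [0, -1.5, 0], "turn": [0, 0, 0]}
    - {"xyz": [0, -1.5, 0], "turn": [0, 0, 0]}
    - {"xyz": [0, -1.5, 0], "turn": [0, 0, 0]}

```text
time_s: 11.23
ee_pos: [0.4817, -0.023, 0.0057]
eef_rot: [3.142, 0.0, 3.14]
wrist_force: [-0.4, 1.4, -2.2]
finger_gap: 0.0497
gripper_force: 42.0
```

Call:
drive_tool:
  motion:
    - {"xyz": [0, -1.5, 0], "turn": [0, 0, 0]}
    - {"xyz": [0, -1.5, 0], "turn": [0, 0, 0]}
    - {"xyz": [0, -1.5, 0], "turn": [0, 0, 0]}
    - {"xyz": [0, -1.5, 0], "turn": [0, 0, 0]}
    - {"xyz": [0, -1.5, 0], "turn": [0, 0, 0]}
    - {"xyz": [0, -1.0, 0], "turn": [0, 0, 0]}
    - {"xyz": [0, -0.7, 0], "turn": [0, 0, 0]}
    - {"xyz": [0, 0, 0], "turn": [0, 0, 0]}

```text
time_s: 11.9
ee_pos: [0.4818, -0.1156, 0.0058]
eef_rot: [-3.141, 0.001, 3.139]
wrist_force: [0.1, -1.6, -1.9]
finger_gap: 0.05
gripper_force: 42.0
```

```bash
python3 - <<'E'
from h import *
plan();b=bot.get_image('scene')
cv2.imwrite('pics/s6.png',cv2.resize(b[140:240,220:440],None,fx=3.6,fy=3.6,interpolation=cv2.INTER_CUBIC))
E
```

```text
t 11.9 tcp [ 0.4818 -0.1156  0.0058] rpy [-3.141e+00  1.000e-03  3.139e+00] gap 0.05 F [ 0.1 -1.6 -1.9] gf 42.0
```

View pics/s6.png

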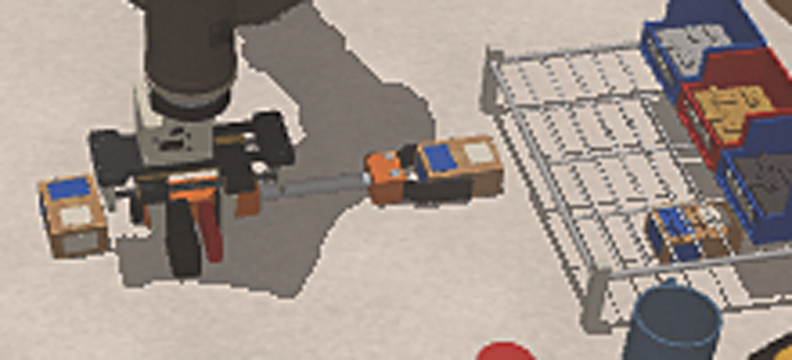

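The carton is out, gripped square in the jaws at (460,165). I'll shift it toward +x, clear of the loose carton behind.

Call:
drive_tool:
  motion:
    - {"xyz": [-1.0, 0, 0], "turn": [0, 0, 0]}
    - {"xyz": [-1.5, 0, 0], "turn": [0, 0, 0]}
    - {"xyz": [-1.5, 0, 0], "turn": [0, 0, 0]}
    - {"xyz": [-1.5, 0, 0], "turn": [0, 0, 0]}
    - {"xyz": [-1.5, 0, 0], "turn": [0, 0, 0]}
    - {"xyz": [-1.5, -1.0, 0], "turn": [0, 0, 0]}
    - {"xyz": [-1.5, -1.3, 0], "turn": [0, 0, 0]}
    - {"xyz": [-1.0, -1.5, 0], "turn": [0, 0, 0]}

```text
time_s: 12.62
ee_pos: [0.5942, -0.1484, 0.0053]
eef_rot: [3.14, 0.0, -3.137]
wrist_force: [-0.1, 1.3, -1.8]
finger_gap: 0.0505
gripper_force: 42.0
```

Call:
drive_tool:
  motion:
    - {"xyz": [-0.8, -1.5, 0], "turn": [0, 0, 0]}
    - {"xyz": [0, -1.5, 0], "turn": [0, 0, 0]}
    - {"xyz": [0, -0.7, 0], "turn": [0, 0, 0]}
    - {"xyz": [0, 0, 0], "turn": [0, 0, 0]}
    - {"xyz": [0, 0, 0.1], "turn": [0, 0, 0]}
    - {"xyz": [0, 0, 0.1], "turn": [0, 0, 0]}
    - {"xyz": [0, 0, 0], "turn": [0, 0, 0]}

```text
time_s: 13.2
ee_pos: [0.6003, -0.1875, 0.0041]
eef_rot: [3.142, 0.001, -3.141]
wrist_force: [-0.9, -2.4, 2.4]
finger_gap: 0.05
gripper_force: 42.1
```

Call:
drive_tool:
  motion:
    - {"xyz": [0, 0, 0], "turn": [0, 0, 0]}
    - {"xyz": [0, 0, 0], "turn": [0, 0, 0]}
    - {"xyz": [0, 0, 0], "turn": [0, 0, 0]}
    - {"xyz": [0, 0, 0], "turn": [0, 0, 0]}
    - {"xyz": [0, 0, 0], "turn": [0, 0, 0]}
    - {"xyz": [0, 0, 0], "turn": [0, 0, 0]}
  hand: -0.39
  grip_force: 20

```text
time_s: 13.7
ee_pos: [0.6005, -0.1847, 0.004]
eef_rot: [3.138, 0.0, -3.139]
wrist_force: [-0.7, 5.1, 5.8]
finger_gap: 0.0641
gripper_force: 10.0
```

Call:
drive_tool:
  motion:
    - {"xyz": [0, -1.0, 0], "turn": [0, 0, 0]}
    - {"xyz": [0, -1.0, 0], "turn": [0, 0, 0]}
    - {"xyz": [0, -1.0, 0], "turn": [0, 0, 0]}
    - {"xyz": [0, -1.0, 0], "turn": [0, 0, 0]}
    - {"xyz": [0, -1.0, 0], "turn": [0, 0, 0]}
    - {"xyz": [0, -1.0, 0], "turn": [0, 0, 0]}
    - {"xyz": [0, -0.5, 0], "turn": [0, 0, 0]}
    - {"xyz": [0, 0, 0], "turn": [0, 0, 0]}

```text
time_s: 14.37
ee_pos: [0.5996, -0.2557, 0.0038]
eef_rot: [-3.14, 0.0, 3.14]
wrist_force: [-0.6, -2.2, 2.1]
finger_gap: 0.0639
gripper_force: 13.9
```

```bash
python3 - <<'E'
from h import *
plan();cart('scene');cart('side');b=bot.get_image('scene')
cv2.imwrite('pics/s7.png',cv2.resize(b[140:260,180:420],None,fx=3.3,fy=3.3,interpolation=cv2.INTER_CUBIC))
E
```

```text
t 14.37 tcp [ 0.5996 -0.2557  0.0038] rpy [-3.14  0.    3.14] gap 0.0639 F [-0.6 -2.2  2.1] gf 13.9
base_carton 0.66 [191. 203.  23.  21.] pose [ 0.4275 -0.4029] yaw 2.883 iou 0.92
base_carton 0.52 [151. 198.  25.  19.] pose [ 0.3599 -0.546 ] yaw 1.546 iou 0.7
loose1 0.6 [204. 246.  24.  26.] pose [ 0.6339 -0.3755] yaw 0.101 iou 0.93
base_carton 0.54 [318. 157.  25.  18.] pose [ 0.4232 -0.4018] yaw 2.845 iou 0.93
loose1 0.81 [319. 181.  25.  14.] pose [ 0.4273 -0.2328] yaw 3.089 iou 0.83
loose1 0.42 [259. 158.  13.  11.] pose [ 0.6488 -0.3928] yaw 1.676 iou 0.24
```

View pics/s7.png

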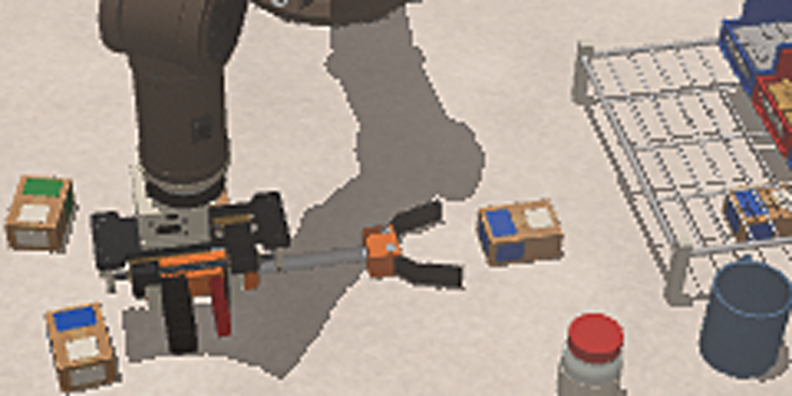

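Call:
drive_tool:
  motion:
    - {"xyz": [0, 0, 0], "turn": [0, 0, 0]}
    - {"xyz": [0, 0, 0], "turn": [0, 0, 0]}
    - {"xyz": [0, 0, 0], "turn": [0, 0, 0]}
    - {"xyz": [0, 0, 0], "turn": [0, 0, 0]}
    - {"xyz": [0, 0, -1.0], "turn": [0, 0, 0]}
    - {"xyz": [0, 0, -2.5], "turn": [0, 0, 0]}
    - {"xyz": [0, 0, -3.0], "turn": [0, 0, 0]}
    - {"xyz": [0, 0, -3.0], "turn": [0, 0, 0]}
  hand: -1

```text
time_s: 15.38
ee_pos: [0.5993, -0.2529, 0.0998]
eef_rot: [3.141, -0.001, -3.142]
wrist_force: [0.8, 0.2, 0.2]
finger_gap: 0.0921
gripper_force: 0.0
```

```bash
python3 - <<'E'
from h import *
print(np.round(bot.get_state()['joint_pos'],2))
plan((.55,.045,.22,np.pi/2))
C=cam('side');bot.get_image('side')
for d in bot.outline_of('loose1','side'):
    q,f=fitbox(C,d['pixels']);print(d['p'],q,1-f)
E
```

```text
[ 0.06  0.59  0.39  1.65 -0.26  0.96  2.12]
t 15.38 tcp [ 0.5993 -0.2529  0.0998] rpy [ 3.141e+00 -1.000e-03 -3.142e+00] gap 0.0921 F [0.8 0.2 0.2] gf 0.0
 turn [-1.000e-03 -1.000e-03  1.571e+00] rows>= 14  shift cm [ 29.79  -4.93 -12.02] rows>= 9
0.82 [ 0.43116981 -0.23221169  3.20387134] 0.9329133033752441
0.68 [ 0.63012452 -0.3734489   0.09726074] 0.7341232299804688
0.24 [ 0.42207927 -0.40477463 -0.31852339] 0.9190995097160339
```

Call:
drive_tool:
  motion:
    - {"xyz": [0, 0, -0.8], "turn": [0, 0, 0.121]}
    - {"xyz": [0, 0, -0.8], "turn": [0, 0, 0.121]}
    - {"xyz": [0, 0, -0.8], "turn": [0, 0, 0.121]}
    - {"xyz": [0, 0, -0.8], "turn": [0, 0, 0.121]}
    - {"xyz": [0, 0, -0.8], "turn": [0, 0, 0.121]}
    - {"xyz": [0, 0, -0.8], "turn": [0, 0, 0.121]}
    - {"xyz": [0, 0, -0.8], "turn": [0, 0, 0.121]}
    - {"xyz": [0, 0, -0.8], "turn": [0, 0, 0.121]}

```text
time_s: 16.15
ee_pos: [0.5997, -0.2528, 0.1631]
eef_rot: [3.141, -0.001, 2.168]
wrist_force: [-0.1, -0.5, -0.3]
finger_gap: 0.0921
gripper_force: 0.0
```

Call:
drive_tool:
  motion:
    - {"xyz": [0, 0, -0.8], "turn": [0, 0, 0.121]}
    - {"xyz": [0, 0, -0.8], "turn": [0, 0, 0.121]}
    - {"xyz": [0, 0, -0.8], "turn": [0, 0, 0.121]}
    - {"xyz": [0, 0, -0.8], "turn": [0, 0, 0.121]}
    - {"xyz": [0, 0, -0.4], "turn": [0, 0, 0.119]}
    - {"xyz": [3.5, -0.5, 0], "turn": [0, 0, 0]}
    - {"xyz": [3.5, -0.5, 0], "turn": [0, 0, 0]}
    - {"xyz": [3.5, -0.5, 0], "turn": [0, 0, 0]}

```text
time_s: 16.82
ee_pos: [0.5842, -0.1473, 0.1985]
eef_rot: [-3.141, -0.0, 1.569]
wrist_force: [0.5, 0.3, 0.5]
finger_gap: 0.0915
gripper_force: 0.0
```

Call:
drive_tool:
  motion:
    - {"xyz": [3.5, -0.5, 0], "turn": [0, 0, 0]}
    - {"xyz": [3.5, -0.5, 0], "turn": [0, 0, 0]}
    - {"xyz": [3.5, -0.5, 0], "turn": [0, 0, 0]}
    - {"xyz": [3.5, -0.5, 0], "turn": [0, 0, 0]}
    - {"xyz": [3.5, -0.5, 0], "turn": [0, 0, 0]}
    - {"xyz": [3.5, -0.5, 0], "turn": [0, 0, 0]}
    - {"xyz": [2.0, -0.4, 0], "turn": [0, 0, 0]}
    - {"xyz": [0, 0, 0], "turn": [0, 0, 0]}

```text
time_s: 17.48
ee_pos: [0.5497, 0.0883, 0.198]
eef_rot: [-3.14, -0.002, 1.579]
wrist_force: [-0.4, 0.5, -0.8]
finger_gap: 0.0918
gripper_force: 0.0
```

Call:
drive_tool:
  motion:
    - {"xyz": [0, 0, 0], "turn": [0, 0, 0]}
    - {"xyz": [0, 0, 0], "turn": [0, 0, 0]}
    - {"xyz": [0, 0, 0], "turn": [0, 0, 0]}

```text
time_s: 17.73
ee_pos: [0.5511, 0.0802, 0.1989]
eef_rot: [3.141, 0.0, 1.568]
wrist_force: [-0.7, 0.3, -0.8]
finger_gap: 0.0919
gripper_force: 0.0
```

```bash
python3 - <<'E'
from h import *
plan();cart('wrist',('loose1',));plan()
E
```

```text
t 17.73 tcp [0.5511 0.0802 0.1989] rpy [3.141 0.    1.568] gap 0.0919 F [-0.7  0.3 -0.8] gf 0.0
loose1 0.33 [207.  21. 413.  40.] pose [0.4538 0.2814] yaw 0.062 iou 0.14
t 17.83 tcp [0.5511 0.0803 0.1988] rpy [3.141 0.    1.568] gap 0.0918 F [ 0.5  0.4 -1.4] gf 0.0
```

```bash
python3 - <<'E'
from h import *
b=bot.get_image('wrist');cv2.imwrite('pics/w8.png',b[:330])
for l in('under1','base_carton','loose2'):print(l,[(round(d['p'],2),np.round(np.array(d['rect'])*[560,420,560,420])) for d in bot.look_for(l,'wrist')])
E
```

```text
under1 [(0.97, array([271., 164.,  51.,  74.]))]
base_carton [(0.48, array([206.,  23., 411.,  45.]))]
loose2 [(0.56, array([266., 271., 100.,  91.]))]
```

View pics/w8.png

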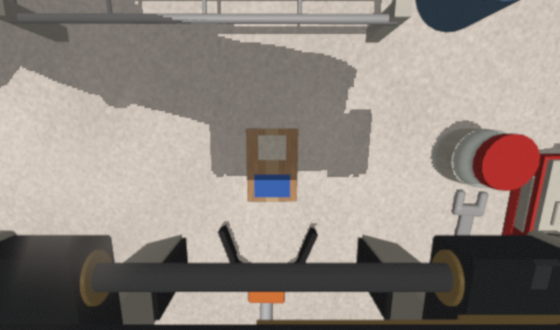

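The carton is at (272,164), square to the hand. The network calls it "under1".

```bash
python3 - <<'E'
from h import *
C=cam('wrist');d=bot.outline_of('under1','wrist')[0]
q,f=fitbox(C,d['pixels']);print(q,f)
plan((q[0],q[1],.007,q[2]%np.pi))
E
```

```text
[0.55094592 0.10605274 1.57246987] 0.02993530035018921
t 18.08 tcp [0.551  0.0814 0.1986] rpy [ 3.142 -0.     1.57 ] gap 0.092 F [ 0.6  0.9 -0. ] gf 0.0
 turn [ 0.    -0.    -0.002] rows>= 1  shift cm [ 2.47 -0.   19.16] rows>= 6
```

Call:
drive_tool:
  motion:
    - {"xyz": [1.2, 0, 3.5], "turn": [0, 0, 0]}
    - {"xyz": [1.27, 0, 3.5], "turn": [0, 0, 0]}
    - {"xyz": [0, 0, 3.5], "turn": [0, 0, 0]}
    - {"xyz": [0, 0, 3.5], "turn": [0, 0, 0]}
    - {"xyz": [0, 0, 2.8], "turn": [0, 0, 0]}
    - {"xyz": [0, 0, 1.6], "turn": [0, 0, 0]}
    - {"xyz": [0, 0, 0.8], "turn": [0, 0, 0]}
    - {"xyz": [0, 0, 0], "turn": [0, 0, 0]}

```text
time_s: 18.75
ee_pos: [0.55, 0.1061, 0.0052]
eef_rot: [-3.139, 0.001, 1.57]
wrist_force: [0.5, -0.2, -0.3]
finger_gap: 0.0918
gripper_force: 0.0
```

Call:
drive_tool:
  motion:
    - {"xyz": [0, 0, 0], "turn": [0, 0, 0]}
    - {"xyz": [0, 0, 0], "turn": [0, 0, 0]}
    - {"xyz": [0, 0, 0], "turn": [0, 0, 0]}
    - {"xyz": [0, 0, 0], "turn": [0, 0, 0]}
    - {"xyz": [0, 0, 0], "turn": [0, 0, 0]}
    - {"xyz": [0, 0, 0], "turn": [0, 0, 0]}
    - {"xyz": [0, 0, 0], "turn": [0, 0, 0]}
    - {"xyz": [0, 0, 0], "turn": [0, 0, 0]}
  hand: 1
  grip_force: 25

```text
time_s: 19.42
ee_pos: [0.5512, 0.1067, 0.0071]
eef_rot: [3.141, -0.001, 1.571]
wrist_force: [-1.6, 0.7, 6.6]
finger_gap: 0.0553
gripper_force: 25.0
```

Call:
drive_tool:
  motion:
    - {"xyz": [0, 0, -1.0], "turn": [0, 0, 0]}
    - {"xyz": [0, 0, -2.5], "turn": [0, 0, 0]}
    - {"xyz": [0, 0, -3.0], "turn": [0, 0, 0]}
    - {"xyz": [0, 0, -3.0], "turn": [0, 0, 0]}
    - {"xyz": [0, 0, -3.0], "turn": [0, 0, 0]}
    - {"xyz": [0, 0, -3.0], "turn": [0, 0, 0]}
    - {"xyz": [0, 0, -3.0], "turn": [0, 0, 0]}
    - {"xyz": [0, 0, 0], "turn": [0, 0, 0]}

```text
time_s: 20.08
ee_pos: [0.5537, 0.1059, 0.1972]
eef_rot: [3.135, -0.002, 1.57]
wrist_force: [0.8, -0.7, -1.8]
finger_gap: 0.0555
gripper_force: 25.0
```

```bash
python3 - <<'E'
from h import *
plan((.50,-.38,.20,2.86),(.425,-.403,.20,2.86))
E
```

```text
t 20.08 tcp [0.5537 0.1059 0.1972] rpy [ 3.135e+00 -2.000e-03  1.570e+00] gap 0.0555 F [ 0.8 -0.7 -1.8] gf 25.0
 turn [ 0.007  0.003 -1.29 ] rows>= 11  shift cm [ -8.35 -48.17  -0.28] rows>= 13
 turn [0. 0. 0.] rows>= 0  shift cm [ 6.57 -4.29 -0.  ] rows>= 3
```

Call:
drive_tool:
  motion:
    - {"xyz": [0, 0, 0], "turn": [0, 0, -0.1173]}
    - {"xyz": [0, 0, 0], "turn": [0, 0, -0.1173]}
    - {"xyz": [0, 0, 0], "turn": [0, 0, -0.1173]}
    - {"xyz": [0, 0, 0], "turn": [0, 0, -0.1173]}
    - {"xyz": [0, 0, 0], "turn": [0, 0, -0.1173]}
    - {"xyz": [0, 0, 0], "turn": [0, 0, -0.1173]}
    - {"xyz": [0, 0, 0], "turn": [0, 0, -0.1173]}
    - {"xyz": [0, 0, 0], "turn": [0, 0, -0.1173]}

```text
time_s: 20.75
ee_pos: [0.5503, 0.1062, 0.1912]
eef_rot: [-3.141, -0.001, 2.515]
wrist_force: [0.4, 0.2, -2.0]
finger_gap: 0.0556
gripper_force: 25.0
```

Call:
drive_tool:
  motion:
    - {"xyz": [0, 0, 0], "turn": [0, 0, -0.1173]}
    - {"xyz": [0, 0, 0], "turn": [0, 0, -0.1173]}
    - {"xyz": [0, 0, 0], "turn": [0, 0, -0.1173]}
    - {"xyz": [-0.64, -3.5, 0], "turn": [0, 0, 0]}
    - {"xyz": [-0.64, -3.5, 0], "turn": [0, 0, 0]}
    - {"xyz": [-0.64, -3.5, 0], "turn": [0, 0, 0]}
    - {"xyz": [-0.64, -3.5, 0], "turn": [0, 0, 0]}
    - {"xyz": [-0.64, -3.5, 0], "turn": [0, 0, 0]}

```text
time_s: 21.42
ee_pos: [0.5321, -0.0722, 0.1913]
eef_rot: [-3.141, -0.001, 2.861]
wrist_force: [0.9, -0.8, -2.2]
finger_gap: 0.0556
gripper_force: 25.0
```

Call:
drive_tool:
  motion:
    - {"xyz": [-0.64, -3.5, 0], "turn": [0, 0, 0]}
    - {"xyz": [-0.64, -3.5, 0], "turn": [0, 0, 0]}
    - {"xyz": [-0.64, -3.5, 0], "turn": [0, 0, 0]}
    - {"xyz": [-0.64, -3.5, 0], "turn": [0, 0, 0]}
    - {"xyz": [-0.64, -3.5, 0], "turn": [0, 0, 0]}
    - {"xyz": [-0.64, -3.5, 0], "turn": [0, 0, 0]}
    - {"xyz": [-0.64, -3.5, 0], "turn": [0, 0, 0]}
    - {"xyz": [-0.64, -3.5, 0], "turn": [0, 0, 0]}

```text
time_s: 22.08
ee_pos: [0.5038, -0.3552, 0.1911]
eef_rot: [3.141, -0.001, 2.861]
wrist_force: [0.3, -0.4, -2.5]
finger_gap: 0.0555
gripper_force: 25.0
```

Call:
drive_tool:
  motion:
    - {"xyz": [-0.64, -3.5, 0], "turn": [0, 0, 0]}
    - {"xyz": [-0.64, -3.5, 0], "turn": [0, 0, 0]}
    - {"xyz": [0, 0, 0], "turn": [0, 0, 0]}
    - {"xyz": [0, 0, 0], "turn": [0, 0, 0]}
    - {"xyz": [0, 0, 0], "turn": [0, 0, 0]}
    - {"xyz": [0, 0, 0], "turn": [0, 0, 0]}
    - {"xyz": [0, 0, 0], "turn": [0, 0, 0]}
    - {"xyz": [0, 0, 0], "turn": [0, 0, 0]}

```text
time_s: 22.75
ee_pos: [0.4985, -0.4232, 0.1916]
eef_rot: [3.141, 0.0, 2.863]
wrist_force: [0.5, 0.4, -2.6]
finger_gap: 0.0556
gripper_force: 25.0
```

```bash
python3 - <<'E'
from h import *
plan();cart('wrist',('base_carton','loose1'))
b=bot.get_image('wrist');cv2.imwrite('pics/w9.png',b[:330])
E
```

```text
t 22.75 tcp [ 0.4985 -0.4232  0.1916] rpy [3.141 0.    2.863] gap 0.0556 F [ 0.5  0.4 -2.6] gf 25.0
base_carton 0.87 [272. 117.  59.  78.] pose [ 0.425  -0.4022] yaw 2.853 iou 0.97
loose1 0.77 [328. 305.  15.  28.] pose [ 0.6871 -0.3591] yaw 1.627 iou 0.21
loose1 0.73 [433.  75.  78.  99.] pose [ 0.4328 -0.2289] yaw 0.05 iou 0.97
```

View pics/w9.png

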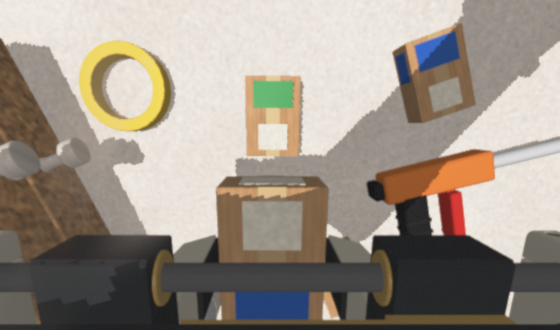

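Base carton at (.425,-.402), yaw 2.853; the held carton is square in the hand.

```bash
python3 - <<'E'
from h import *
plan((.425,-.4022,.1916,2.853),(.425,-.4022,.044,2.853))
E
```

```text
t 22.95 tcp [ 0.4981 -0.4241  0.1917] rpy [3.141 0.    2.862] gap 0.0556 F [-0.6  0.2 -2.8] gf 25.0
 turn [0.    0.    0.009] rows>= 1  shift cm [7.63 0.02 0.01] rows>= 3
 turn [0. 0. 0.] rows>= 0  shift cm [ 0.   -0.   14.76] rows>= 4
```

Call:
drive_tool:
  motion:
    - {"xyz": [1.9, 0, 0], "turn": [0, 0, 0.009]}
    - {"xyz": [1.9, 0, 0], "turn": [0, 0, 0]}
    - {"xyz": [1.9, 0, 0], "turn": [0, 0, 0]}
    - {"xyz": [1.93, 0.02, 0], "turn": [0, 0, 0]}
    - {"xyz": [0, 0, 3.0], "turn": [0, 0, 0]}
    - {"xyz": [0, 0, 3.0], "turn": [0, 0, 0]}
    - {"xyz": [0, 0, 3.0], "turn": [0, 0, 0]}
    - {"xyz": [0, 0, 0], "turn": [0, 0, 0]}

```text
time_s: 23.62
ee_pos: [0.4225, -0.3997, 0.097]
eef_rot: [3.138, -0.007, 2.853]
wrist_force: [-0.4, 1.1, -2.9]
finger_gap: 0.0557
gripper_force: 25.0
```

Call:
drive_tool:
  motion:
    - {"xyz": [0, 0, 0], "turn": [0, 0, 0]}
    - {"xyz": [0, 0, 0], "turn": [0, 0, 0]}
    - {"xyz": [0, 0, 0], "turn": [0, 0, 0]}
    - {"xyz": [0, 0, 0], "turn": [0, 0, 0]}

```text
time_s: 23.95
ee_pos: [0.4256, -0.4037, 0.1034]
eef_rot: [-3.141, 0.003, 2.852]
wrist_force: [0.2, -0.2, -1.5]
finger_gap: 0.0558
gripper_force: 25.0
```

```bash
python3 - <<'E'
from h import *
plan((.425,-.4022,.044,2.853))
E
```

```text
t 23.95 tcp [ 0.4256 -0.4037  0.1034] rpy [-3.141e+00  3.000e-03  2.852e+00] gap 0.0558 F [ 0.2 -0.2 -1.5] gf 25.0
 turn [-0.001  0.003 -0.001] rows>= 1  shift cm [0.1  0.12 5.94] rows>= 2
```

Call:
drive_tool:
  motion:
    - {"xyz": [0.1, 0.12, 1.5], "turn": [0, 0, 0]}
    - {"xyz": [0, 0, 1.4], "turn": [0, 0, 0]}
    - {"xyz": [0, 0, 1.2], "turn": [0, 0, 0]}
    - {"xyz": [0, 0, 0.8], "turn": [0, 0, 0]}
    - {"xyz": [0, 0, 0.6], "turn": [0, 0, 0]}
    - {"xyz": [0, 0, 0.44], "turn": [0, 0, 0]}
    - {"xyz": [0, 0, 0], "turn": [0, 0, 0]}
    - {"xyz": [0, 0, 0], "turn": [0, 0, 0]}

```text
time_s: 24.62
ee_pos: [0.4243, -0.4017, 0.0425]
eef_rot: [-3.141, 0.001, 2.852]
wrist_force: [0.4, -0.2, -2.1]
finger_gap: 0.0555
gripper_force: 25.0
```

Call:
drive_tool:
  motion:
    - {"xyz": [0, 0, 0], "turn": [0, 0, 0]}
    - {"xyz": [0, 0, 0], "turn": [0, 0, 0]}
    - {"xyz": [0, 0, 0], "turn": [0, 0, 0]}
    - {"xyz": [0, 0, 0], "turn": [0, 0, 0]}

```text
time_s: 24.95
ee_pos: [0.4242, -0.4015, 0.0424]
eef_rot: [-3.141, 0.0, 2.852]
wrist_force: [1.1, -0.5, 0.5]
finger_gap: 0.0559
gripper_force: 25.0
```

Call:
drive_tool:
  motion:
    - {"xyz": [0, 0, 0], "turn": [0, 0, 0]}
    - {"xyz": [0, 0, 0], "turn": [0, 0, 0]}
    - {"xyz": [0, 0, 0], "turn": [0, 0, 0]}
    - {"xyz": [0, 0, 0], "turn": [0, 0, 0]}
    - {"xyz": [0, 0, 0], "turn": [0, 0, 0]}
    - {"xyz": [0, 0, -1], "turn": [0, 0, 0]}
    - {"xyz": [0, 0, -3], "turn": [0, 0, 0]}
    - {"xyz": [0, 0, -3], "turn": [0, 0, 0]}
  hand: -1

```text
time_s: 25.62
ee_pos: [0.4231, -0.4007, 0.1127]
eef_rot: [3.141, -0.003, 2.852]
wrist_force: [0.5, -0.8, 0.1]
finger_gap: 0.0917
gripper_force: 0.0
```

Call:
drive_tool:
  motion:
    - {"xyz": [0, 0, -3], "turn": [0, 0, 0]}
    - {"xyz": [0, 0, -2], "turn": [0, 0, -0.113]}
    - {"xyz": [0, 0, 0], "turn": [0, 0, -0.113]}
    - {"xyz": [0, 0, 0], "turn": [0, 0, -0.113]}
    - {"xyz": [0, 2.5, 0], "turn": [0, 0, 0]}
    - {"xyz": [0, 2.5, 0], "turn": [0, 0, 0]}
    - {"xyz": [0, 2.5, 0], "turn": [0, 0, 0]}
    - {"xyz": [0, 2.5, 0], "turn": [0, 0, 0]}

```text
time_s: 26.28
ee_pos: [0.4188, -0.3007, 0.1629]
eef_rot: [-3.141, 0.0, -3.093]
wrist_force: [0.2, 0.4, 0.6]
finger_gap: 0.0922
gripper_force: 0.0
```

Call:
drive_tool:
  motion:
    - {"xyz": [0, 2.5, 0], "turn": [0, 0, 0]}
    - {"xyz": [0, 2.0, 0], "turn": [0, 0, 0]}
    - {"xyz": [0, 0, 0], "turn": [0, 0, 0]}
    - {"xyz": [0, 0, 0], "turn": [0, 0, 0]}
    - {"xyz": [0, 0, 0], "turn": [0, 0, 0]}
    - {"xyz": [0, 0, 0], "turn": [0, 0, 0]}
    - {"xyz": [0, 0, 0], "turn": [0, 0, 0]}

```text
time_s: 26.87
ee_pos: [0.4168, -0.2576, 0.1624]
eef_rot: [-3.141, 0.0, -3.094]
wrist_force: [-0.3, 0.1, -0.1]
finger_gap: 0.092
gripper_force: 0.0
```

```bash
python3 - <<'E'
from h import *
s=bot.get_state();cart('wrist',('loose1',))
C=cam('wrist',s);bot.get_image('wrist')
d=max(bot.outline_of('loose1','wrist'),key=lambda d:d['p']);q,f=fitbox(C,d['pixels']);print(q,f)
plan((q[0],q[1],.007,(q[2]+np.pi/2)%np.pi+np.pi/2))
E
```

```text
loose1 0.76 [299. 209.  56.  80.] pose [ 0.4325 -0.2291] yaw 0.047 iou 0.98
loose1 0.42 [171. 322.  39.  10.] pose [ 0.619  -0.3894] yaw 1.678 iou 0.14
loose1 0.38 [118. 200.  88. 101.] pose [ 0.4305 -0.4215] yaw 2.862 iou 0.86
[ 0.43281412 -0.2293588   3.1888196 ] 0.03822290897369385
t 27.07 tcp [ 0.4168 -0.257   0.1622] rpy [-3.141 -0.    -3.093] gap 0.0917 F [-0.3  0.6 -0.5] gf 0.0
 turn [-0.    -0.     0.001] rows>= 1  shift cm [-1.73  2.68 15.52] rows>= 5
```

Call:
drive_tool:
  motion:
    - {"xyz": [-0.9, 1.34, 2.5], "turn": [0, 0, 0]}
    - {"xyz": [-0.83, 1.34, 2.5], "turn": [0, 0, 0]}
    - {"xyz": [0, 0, 2.8], "turn": [0, 0, 0]}
    - {"xyz": [0, 0, 2.8], "turn": [0, 0, 0]}
    - {"xyz": [0, 0, 2.5], "turn": [0, 0, 0]}
    - {"xyz": [0, 0, 1.6], "turn": [0, 0, 0]}
    - {"xyz": [0, 0, 0.8], "turn": [0, 0, 0]}
    - {"xyz": [0, 0, 0], "turn": [0, 0, 0]}

```text
time_s: 27.73
ee_pos: [0.4318, -0.2287, 0.0058]
eef_rot: [3.141, -0.003, -3.093]
wrist_force: [-0.8, -0.0, -0.1]
finger_gap: 0.0918
gripper_force: 0.0
```

Call:
drive_tool:
  motion:
    - {"xyz": [0, 0, 0], "turn": [0, 0, 0]}
    - {"xyz": [0, 0, 0], "turn": [0, 0, 0]}
    - {"xyz": [0, 0, 0], "turn": [0, 0, 0]}
    - {"xyz": [0, 0, 0], "turn": [0, 0, 0]}
    - {"xyz": [0, 0, 0], "turn": [0, 0, 0]}
    - {"xyz": [0, 0, 0], "turn": [0, 0, 0]}
    - {"xyz": [0, 0, 0], "turn": [0, 0, 0]}
    - {"xyz": [0, 0, 0], "turn": [0, 0, 0]}
  hand: 1
  grip_force: 25

```text
time_s: 28.4
ee_pos: [0.4332, -0.2288, 0.0076]
eef_rot: [3.142, 0.001, -3.092]
wrist_force: [-0.7, 1.0, 5.9]
finger_gap: 0.0557
gripper_force: 25.0
```

Call:
drive_tool:
  motion:
    - {"xyz": [0, 0, -1.0], "turn": [0, 0, 0]}
    - {"xyz": [0, 0, -2.5], "turn": [0, 0, 0]}
    - {"xyz": [0, 0, -3.0], "turn": [0, 0, 0]}
    - {"xyz": [0, 0, -3.0], "turn": [0, 0, 0]}
    - {"xyz": [0, 0, -3.0], "turn": [0, 0, 0]}
    - {"xyz": [0, 0, -3.0], "turn": [0, 0, 0]}
    - {"xyz": [0, 0, -2.5], "turn": [0, 0, 0]}
    - {"xyz": [0, 0, 0], "turn": [0, 0, 0]}

```text
time_s: 29.07
ee_pos: [0.4348, -0.2303, 0.1921]
eef_rot: [-3.139, 0.007, -3.093]
wrist_force: [1.8, 0.1, -1.7]
finger_gap: 0.0558
gripper_force: 25.0
```

```bash
python3 - <<'E'
from h import *
plan((.50,-.424,.21,2.853))
E
```

```text
t 29.07 tcp [ 0.4348 -0.2303  0.1921] rpy [-3.139  0.007 -3.093] gap 0.0558 F [ 1.8  0.1 -1.7] gf 25.0
 turn [-0.001  0.007  0.337] rows>= 3  shift cm [-11.76 -16.71  -1.79] rows>= 6
```

Call:
drive_tool:
  motion:
    - {"xyz": [0, 0, -0.6], "turn": [0, 0, 0.1125]}
    - {"xyz": [0, 0, -0.6], "turn": [0, 0, 0.1125]}
    - {"xyz": [0, 0, -0.6], "turn": [0, 0, 0.1125]}
    - {"xyz": [-2.35, -3.34, 0], "turn": [0, 0, 0]}
    - {"xyz": [-2.35, -3.34, 0], "turn": [0, 0, 0]}
    - {"xyz": [-2.35, -3.34, 0], "turn": [0, 0, 0]}
    - {"xyz": [-2.35, -3.34, 0], "turn": [0, 0, 0]}
    - {"xyz": [-2.35, -3.34, 0], "turn": [0, 0, 0]}

```text
time_s: 29.73
ee_pos: [0.498, -0.4235, 0.2043]
eef_rot: [3.141, -0.002, 2.854]
wrist_force: [1.4, -0.2, -1.6]
finger_gap: 0.0556
gripper_force: 25.0
```

Call:
drive_tool:
  motion:
    - {"xyz": [0, 0, 0], "turn": [0, 0, 0]}
    - {"xyz": [0, 0, 0], "turn": [0, 0, 0]}
    - {"xyz": [0, 0, 0], "turn": [0, 0, 0]}
    - {"xyz": [0, 0, 0], "turn": [0, 0, 0]}
    - {"xyz": [0, 0, 0], "turn": [0, 0, 0]}
    - {"xyz": [0, 0, 0], "turn": [0, 0, 0]}

```text
time_s: 30.23
ee_pos: [0.4984, -0.421, 0.2055]
eef_rot: [3.141, 0.0, 2.855]
wrist_force: [-0.3, 0.5, -1.4]
finger_gap: 0.0557
gripper_force: 25.0
```

```bash
python3 - <<'E'
from h import *
s=bot.get_state();C=cam('wrist',s);im=bot.get_image('wrist')
for l in('under1','base_carton','loose1'):
    for d in bot.outline_of(l,'wrist'):
        if d['p']<.3:continue
        q1,f1=fitbox(C,d['pixels'],0,B*[1,1,2]);q2,f2=fitbox(C,d['pixels'],.036)
        print(l,round(d['p'],2),np.round(np.array(d['rect'])*[560,420,560,420]),q1.round(4),round(f1,3),q2.round(4),round(f2,3))
v=im.copy()
for q,z in(((.425,-.4022,2.853),.0),((.4242,-.4015,2.852),.036)):
    p=proj(C,place(B,*q,z));
    for i in range(8):
        for j in range(i):
            if (abs(B[i]-B[j])>0).sum()==1:cv2.line(v,tuple(np.int32(p[i].round())),tuple(np.int32(p[j].round())),(255,0,255),1)
cv2.imwrite('pics/w10.png',v[:330])
plan((.4245,-.402,.21,2.853))
E
```

```text
under1 0.56 [269. 114.  60.  84.] [ 0.4258 -0.4018 -0.2878] 0.033 [ 0.4258 -0.4018  2.8536] 0.033
base_carton 0.73 [444. 210.  25.  49.] [ 0.5937 -0.1956  1.5305] 0.535 [ 0.5808 -0.2113  1.5341] 0.537
loose1 0.86 [273. 248. 111. 149.] [ 0.5365 -0.4467  1.1945] 0.614 [ 0.5147 -0.4133  1.325 ] 0.642
loose1 0.79 [333. 272.  25.  81.] [ 0.6971 -0.4251  1.6369] 0.811 [ 0.6671 -0.4324  1.4139] 0.808
t 30.43 tcp [ 0.4983 -0.4219  0.2055] rpy [3.141 0.    2.854] gap 0.0554 F [-0.  -0.6 -1.9] gf 25.0
 turn [0.    0.    0.001] rows>= 1  shift cm [ 7.64 -0.19 -0.45] rows>= 3
```

View pics/w10.png

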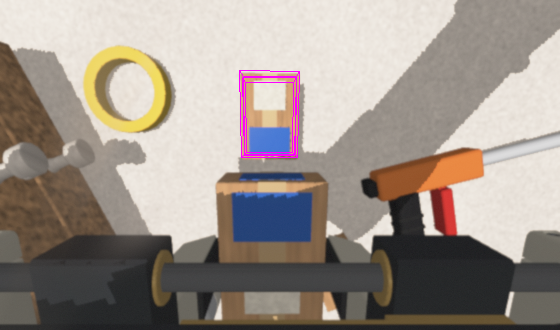

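The stack's second carton lies on the drawn outline at (269,115), and the next one is held square. I'll place it.

Call:
drive_tool:
  motion:
    - {"xyz": [1.9, -0.19, 0], "turn": [0, 0, 0]}
    - {"xyz": [1.9, 0, 0], "turn": [0, 0, 0]}
    - {"xyz": [1.9, 0, 0], "turn": [0, 0, 0]}
    - {"xyz": [1.9, 0, 0], "turn": [0, 0, 0]}
    - {"xyz": [0, 0, 2.5], "turn": [0, 0, 0]}
    - {"xyz": [0, 0, 2.5], "turn": [0, 0, 0]}
    - {"xyz": [0, 0, 2.5], "turn": [0, 0, 0]}
    - {"xyz": [0, 0, 0], "turn": [0, 0, 0]}

```text
time_s: 31.1
ee_pos: [0.4229, -0.4, 0.1264]
eef_rot: [3.139, -0.006, 2.854]
wrist_force: [-0.7, 0.8, -2.3]
finger_gap: 0.0556
gripper_force: 25.0
```

Call:
drive_tool:
  motion:
    - {"xyz": [0, 0, 0], "turn": [0, 0, 0]}
    - {"xyz": [0, 0, 0], "turn": [0, 0, 0]}
    - {"xyz": [0, 0, 0], "turn": [0, 0, 0]}
    - {"xyz": [0, 0, 0], "turn": [0, 0, 0]}
    - {"xyz": [0, 0, 0], "turn": [0, 0, 0]}

```text
time_s: 31.52
ee_pos: [0.4252, -0.4031, 0.1313]
eef_rot: [-3.141, 0.002, 2.854]
wrist_force: [-0.4, -0.0, -1.0]
finger_gap: 0.0554
gripper_force: 25.0
```

```bash
python3 - <<'E'
from h import *
plan((.4252,-.4018,.0805,2.853))
E
```

```text
t 31.52 tcp [ 0.4252 -0.4031  0.1313] rpy [-3.141e+00  2.000e-03  2.854e+00] gap 0.0554 F [-0.4 -0.  -1. ] gf 25.0
 turn [-0.001  0.002  0.001] rows>= 1  shift cm [0.04 0.12 5.08] rows>= 2
```

Call:
drive_tool:
  motion:
    - {"xyz": [0.04, 0.1, 1.4], "turn": [0, 0, 0]}
    - {"xyz": [0, 0, 1.2], "turn": [0, 0, 0]}
    - {"xyz": [0, 0, 1.0], "turn": [0, 0, 0]}
    - {"xyz": [0, 0, 0.7], "turn": [0, 0, 0]}
    - {"xyz": [0, 0, 0.4], "turn": [0, 0, 0]}
    - {"xyz": [0, 0, 0.3], "turn": [0, 0, 0]}
    - {"xyz": [0, 0, 0], "turn": [0, 0, 0]}
    - {"xyz": [0, 0, 0], "turn": [0, 0, 0]}

```text
time_s: 32.18
ee_pos: [0.4247, -0.4018, 0.0804]
eef_rot: [-3.141, 0.0, 2.853]
wrist_force: [-0.1, 0.3, -2.0]
finger_gap: 0.0556
gripper_force: 25.0
```

Call:
drive_tool:
  motion:
    - {"xyz": [0, 0, 0], "turn": [0, 0, 0]}
    - {"xyz": [0, 0, 0], "turn": [0, 0, 0]}
    - {"xyz": [0, 0, 0], "turn": [0, 0, 0]}
    - {"xyz": [0, 0, 0], "turn": [0, 0, 0]}

```text
time_s: 32.52
ee_pos: [0.4246, -0.4015, 0.0803]
eef_rot: [-3.142, 0.0, 2.854]
wrist_force: [-1.2, 0.5, -2.2]
finger_gap: 0.0555
gripper_force: 25.0
```

Call:
drive_tool:
  motion:
    - {"xyz": [0, 0, 0.1], "turn": [0, 0, 0]}
    - {"xyz": [0, 0, 0], "turn": [0, 0, 0]}
    - {"xyz": [0, 0, 0], "turn": [0, 0, 0]}
    - {"xyz": [0, 0, 0], "turn": [0, 0, 0]}

```text
time_s: 32.85
ee_pos: [0.4247, -0.4016, 0.0797]
eef_rot: [3.142, 0.001, 2.854]
wrist_force: [0.1, 2.0, 5.1]
finger_gap: 0.0557
gripper_force: 25.0
```

Call:
drive_tool:
  motion:
    - {"xyz": [0, 0, 0], "turn": [0, 0, 0]}
    - {"xyz": [0, 0, 0], "turn": [0, 0, 0]}
    - {"xyz": [0, 0, 0], "turn": [0, 0, 0]}
    - {"xyz": [0, 0, 0], "turn": [0, 0, 0]}
    - {"xyz": [0, 0, 0], "turn": [0, 0, 0]}
    - {"xyz": [0, 0, -1], "turn": [0, 0, 0]}
    - {"xyz": [0, 0, -3], "turn": [0, 0, 0]}
    - {"xyz": [0, 0, -3], "turn": [0, 0, 0]}
  hand: -1

```text
time_s: 33.52
ee_pos: [0.4237, -0.4009, 0.1497]
eef_rot: [3.141, -0.003, 2.853]
wrist_force: [0.1, -0.5, -0.1]
finger_gap: 0.0917
gripper_force: 0.0
```

Call:
drive_tool:
  motion:
    - {"xyz": [0, 0, -3], "turn": [0, 0, -0.095]}
    - {"xyz": [0, 0, 0], "turn": [0, 0, -0.095]}
    - {"xyz": [0, 0, 0], "turn": [0, 0, -0.095]}
    - {"xyz": [0, 0, 0], "turn": [0, 0, -0.095]}
    - {"xyz": [-3.0, 0, 0], "turn": [0, 0, 0]}
    - {"xyz": [-3.5, 0, 0], "turn": [0, 0, 0]}
    - {"xyz": [-3.5, 0, 0], "turn": [0, 0, 0]}
    - {"xyz": [-3.5, 0, 0], "turn": [0, 0, 0]}

```text
time_s: 34.18
ee_pos: [0.5604, -0.389, 0.1803]
eef_rot: [-3.141, 0.001, -3.05]
wrist_force: [0.8, 0.0, 0.2]
finger_gap: 0.0919
gripper_force: 0.0
```

Call:
drive_tool:
  motion:
    - {"xyz": [-3.5, 0, 0], "turn": [0, 0, 0]}
    - {"xyz": [-3.0, 0, 0], "turn": [0, 0, 0]}
    - {"xyz": [-1, 0, 0], "turn": [0, 0, 0]}
    - {"xyz": [0, 0, 0], "turn": [0, 0, 0]}
    - {"xyz": [0, 0, 0], "turn": [0, 0, 0]}
    - {"xyz": [0, 0, 0], "turn": [0, 0, 0]}
    - {"xyz": [0, 0, 0], "turn": [0, 0, 0]}
    - {"xyz": [0, 0, 0], "turn": [0, 0, 0]}

```text
time_s: 34.85
ee_pos: [0.6325, -0.383, 0.1799]
eef_rot: [-3.141, 0.0, -3.051]
wrist_force: [0.3, -0.2, -0.4]
finger_gap: 0.0914
gripper_force: 0.0
```

```bash
python3 - <<'E'
from h import *
cart('wrist',('loose1','under1'))
s=bot.get_state();C=cam('wrist',s);bot.get_image('wrist')
d=max(bot.outline_of('loose1','wrist'),key=lambda d:d['p']);q,f=fitbox(C,d['pixels']);print(q,f)
plan((q[0],q[1],.007,(q[2]+np.pi/2)%np.pi+np.pi/2))
E
```

```text
loose1 0.75 [277. 189.  58.  78.] pose [ 0.6308 -0.3753] yaw 0.098 iou 0.97
under1 0.95 [265.  11.  53.  19.] pose [ 0.4147 -0.4019] yaw 2.85 iou 0.9
[ 0.63065388 -0.37483247  0.0888374 ] 0.03128737211227417
t 35.1 tcp [ 0.6335 -0.3823  0.1794] rpy [ 3.142  0.    -3.05 ] gap 0.092 F [-0.3  0.7 -0.1] gf 0.0
 turn [0.    0.    0.003] rows>= 1  shift cm [ 0.21  0.77 17.24] rows>= 5
```

```bash
python3 - <<'E'
from h import *
s=bot.get_state();C=cam('wrist',s);bot.get_image('wrist')
for l in('reacher','trigger','reacher_grip'):
  for d in bot.outline_of(l,'wrist'):
    v,u=np.nonzero(d['pixels']);w=ray(C,np.c_[u,v],.034);print(l,round(d['p'],2),w.min(0).round(3),w.max(0).round(3))
E
```

```text
reacher 0.66 [ 0.52  -0.322] [ 0.632 -0.091]
reacher 0.44 [ 0.458 -0.438] [ 0.479 -0.385]
trigger 0.82 [ 0.555 -0.251] [ 0.618 -0.223]
reacher_grip 0.65 [ 0.52  -0.322] [ 0.632 -0.091]
```

Call:
drive_tool:
  motion:
    - {"xyz": [0.2, 0.75, 2.5], "turn": [0, 0, 0]}
    - {"xyz": [0, 0, 3.0], "turn": [0, 0, 0]}
    - {"xyz": [0, 0, 3.0], "turn": [0, 0, 0]}
    - {"xyz": [0, 0, 3.0], "turn": [0, 0, 0]}
    - {"xyz": [0, 0, 2.8], "turn": [0, 0, 0]}
    - {"xyz": [0, 0, 2.0], "turn": [0, 0, 0]}
    - {"xyz": [0, 0, 0.9], "turn": [0, 0, 0]}
    - {"xyz": [0, 0, 0], "turn": [0, 0, 0]}

```text
time_s: 35.97
ee_pos: [0.6297, -0.3739, 0.0047]
eef_rot: [3.139, -0.003, -3.05]
wrist_force: [-1.2, 0.9, 1.4]
finger_gap: 0.0917
gripper_force: 0.0
```

Call:
drive_tool:
  motion:
    - {"xyz": [0, 0, 0], "turn": [0, 0, 0]}
    - {"xyz": [0, 0, 0], "turn": [0, 0, 0]}
    - {"xyz": [0, 0, 0], "turn": [0, 0, 0]}
    - {"xyz": [0, 0, 0], "turn": [0, 0, 0]}
    - {"xyz": [0, 0, 0], "turn": [0, 0, 0]}
    - {"xyz": [0, 0, 0], "turn": [0, 0, 0]}
    - {"xyz": [0, 0, 0], "turn": [0, 0, 0]}
    - {"xyz": [0, 0, 0], "turn": [0, 0, 0]}
  hand: 1
  grip_force: 25

```text
time_s: 36.63
ee_pos: [0.6313, -0.375, 0.0078]
eef_rot: [-3.141, 0.001, -3.05]
wrist_force: [-1.0, 1.6, 4.9]
finger_gap: 0.0556
gripper_force: 25.0
```

Call:
drive_tool:
  motion:
    - {"xyz": [0, 0, -1.0], "turn": [0, 0, 0]}
    - {"xyz": [0, 0, -2.5], "turn": [0, 0, 0]}
    - {"xyz": [0, 0, -3.0], "turn": [0, 0, 0]}
    - {"xyz": [0, 0, -3.5], "turn": [0, 0, 0]}
    - {"xyz": [0, 0, -3.5], "turn": [0, 0, 0]}
    - {"xyz": [0, 0, -3.5], "turn": [0, 0, 0]}
    - {"xyz": [0, 0, -3.0], "turn": [0, 0, 0]}
    - {"xyz": [0, 0, -1.0], "turn": [0, 0, 0]}

```text
time_s: 37.3
ee_pos: [0.6321, -0.3764, 0.2231]
eef_rot: [-3.138, 0.005, -3.05]
wrist_force: [0.9, -0.3, -1.7]
finger_gap: 0.0555
gripper_force: 25.0
```

Call:
drive_tool:
  motion:
    - {"xyz": [0, 0, 0], "turn": [0, 0, 0.0935]}
    - {"xyz": [0, 0, 0], "turn": [0, 0, 0.0935]}
    - {"xyz": [0, 0, 0], "turn": [0, 0, 0.0935]}
    - {"xyz": [0, 0, 0], "turn": [0, 0, 0.0935]}
    - {"xyz": [0, 0, 0], "turn": [0, 0, 0]}
    - {"xyz": [0, 0, 0], "turn": [0, 0, 0]}

```text
time_s: 37.8
ee_pos: [0.6306, -0.3745, 0.2161]
eef_rot: [3.141, -0.002, 2.862]
wrist_force: [0.2, -0.1, -3.6]
finger_gap: 0.0554
gripper_force: 25.0
```

```bash
python3 - <<'E'
from h import *
s=bot.get_state();C=cam('wrist',s);bot.get_image('wrist')
for l in('under1','loose1'):
  for d in bot.outline_of(l,'wrist'):
    if d['p']>.3:
        q,f=fitbox(C,d['pixels'],.0,B*[1,1,3]);print(l,round(d['p'],2),np.round(np.array(d['rect'])*[560,420,560,420]),q.round(4),round(f,3))
plan((.4252,-.4015,.21,2.853))
E
```

```text
under1 0.85 [188.  22.  62.  43.] [ 0.4163 -0.4056  2.8688] 0.755
loose1 0.91 [174.  17.  75.  33.] [ 0.4021 -0.409  -0.2562] 0.113
loose1 0.64 [271. 246. 116. 150.] [ 0.6605 -0.3943  1.2504] 0.52
t 37.95 tcp [ 0.6308 -0.3749  0.2168] rpy [ 3.141e+00 -1.000e-03  2.862e+00] gap 0.0557 F [-0.8  0.1 -3. ] gf 25.0
 turn [ 0.    -0.001  0.009] rows>= 1  shift cm [18.95 -8.4   0.68] rows>= 6
```

Call:
drive_tool:
  motion:
    - {"xyz": [2.8, -2.1, 0], "turn": [0, 0, 0.009]}
    - {"xyz": [2.8, -2.1, 0], "turn": [0, 0, 0]}
    - {"xyz": [2.8, -2.1, 0], "turn": [0, 0, 0]}
    - {"xyz": [2.8, -2.1, 0], "turn": [0, 0, 0]}
    - {"xyz": [0, 0, 0], "turn": [0, 0, 0]}
    - {"xyz": [0, 0, 0], "turn": [0, 0, 0]}
    - {"xyz": [0, 0, 0], "turn": [0, 0, 0]}
    - {"xyz": [0, 0, 0], "turn": [0, 0, 0]}

```text
time_s: 38.62
ee_pos: [0.501, -0.4228, 0.2171]
eef_rot: [3.141, 0.0, 2.853]
wrist_force: [0.6, 1.1, -3.0]
finger_gap: 0.0554
gripper_force: 25.0
```

```bash
python3 - <<'E'
from h import *
s=bot.get_state();C=cam('wrist',s);bot.get_image('wrist')
for l in('under1','loose1'):
  for d in bot.outline_of(l,'wrist'):
    if d['p']>.3:
        q,f=fitbox(C,d['pixels'],.0,B*[1,1,3]);q2,f2=fitbox(C,d['pixels'],.072);print(l,round(d['p'],2),np.round(np.array(d['rect'])*[560,420,560,420]),q.round(4),round(f,3),q2.round(4),round(f2,3))
plan((.4252,-.4015,.21,2.853))
E
```

```text
loose1 0.88 [271. 110.  65.  97.] [ 0.4243 -0.4015  2.8466] 0.025 [ 0.4243 -0.4015 -0.295 ] 0.025
loose1 0.86 [270. 246. 112. 153.] [ 0.5314 -0.4434  1.2809] 0.52 [ 0.5083 -0.4317  1.242 ] 0.581
t 38.77 tcp [ 0.5007 -0.4229  0.2169] rpy [ 3.141 -0.     2.852] gap 0.0556 F [-0.1  0.2 -2.4] gf 25.0
 turn [ 0.    -0.    -0.001] rows>= 1  shift cm [ 7.84 -0.1   0.69] rows>= 3
```

Call:
drive_tool:
  motion:
    - {"xyz": [1.95, -0.1, 0], "turn": [0, 0, 0]}
    - {"xyz": [1.95, 0, 0], "turn": [0, 0, 0]}
    - {"xyz": [1.95, 0, 0], "turn": [0, 0, 0]}
    - {"xyz": [1.95, 0, 0], "turn": [0, 0, 0]}
    - {"xyz": [0, 0, 2.0], "turn": [0, 0, 0]}
    - {"xyz": [0, 0, 2.0], "turn": [0, 0, 0]}
    - {"xyz": [0, 0, 1.5], "turn": [0, 0, 0]}
    - {"xyz": [0, 0, 0], "turn": [0, 0, 0]}

```text
time_s: 39.43
ee_pos: [0.424, -0.4002, 0.1594]
eef_rot: [3.14, -0.004, 2.852]
wrist_force: [-0.5, 1.8, -2.4]
finger_gap: 0.055
gripper_force: 25.0
```

Call:
drive_tool:
  motion:
    - {"xyz": [0, 0, 0], "turn": [0, 0, 0]}
    - {"xyz": [0, 0, 0], "turn": [0, 0, 0]}
    - {"xyz": [0, 0, 0], "turn": [0, 0, 0]}
    - {"xyz": [0, 0, 0], "turn": [0, 0, 0]}
    - {"xyz": [0, 0, 0], "turn": [0, 0, 0]}

```text
time_s: 39.85
ee_pos: [0.4251, -0.4025, 0.1629]
eef_rot: [-3.141, 0.001, 2.851]
wrist_force: [0.0, 0.6, -3.0]
finger_gap: 0.0557
gripper_force: 25.0
```

```bash
python3 - <<'E'
from h import *
plan((.4248,-.4017,.1165,2.853))
E
```

```text
t 39.85 tcp [ 0.4251 -0.4025  0.1629] rpy [-3.141e+00  1.000e-03  2.851e+00] gap 0.0557 F [ 0.   0.6 -3. ] gf 25.0
 turn [-0.     0.001 -0.002] rows>= 1  shift cm [0.05 0.06 4.64] rows>= 2
```

Then open, lift, and turn toward the reacher again.

Call:
drive_tool:
  motion:
    - {"xyz": [0.05, 0.06, 1.3], "turn": [0, 0, 0]}
    - {"xyz": [0, 0, 1.2], "turn": [0, 0, 0]}
    - {"xyz": [0, 0, 0.9], "turn": [0, 0, 0]}
    - {"xyz": [0, 0, 0.6], "turn": [0, 0, 0]}
    - {"xyz": [0, 0, 0.4], "turn": [0, 0, 0]}
    - {"xyz": [0, 0, 0.3], "turn": [0, 0, 0]}
    - {"xyz": [0, 0, 0], "turn": [0, 0, 0]}
    - {"xyz": [0, 0, 0], "turn": [0, 0, 0]}

```text
time_s: 40.52
ee_pos: [0.4245, -0.4019, 0.1157]
eef_rot: [-3.141, 0.001, 2.85]
wrist_force: [-1.0, 1.4, 1.5]
finger_gap: 0.0555
gripper_force: 25.0
```

Call:
drive_tool:
  motion:
    - {"xyz": [0, 0, 0], "turn": [0, 0, 0]}
    - {"xyz": [0, 0, 0], "turn": [0, 0, 0]}
    - {"xyz": [0, 0, 0], "turn": [0, 0, 0]}
    - {"xyz": [0, 0, 0], "turn": [0, 0, 0]}

```text
time_s: 40.85
ee_pos: [0.4245, -0.4019, 0.1157]
eef_rot: [-3.141, 0.001, 2.85]
wrist_force: [-2.0, 0.6, 6.0]
finger_gap: 0.0559
gripper_force: 25.0
```

Call:
drive_tool:
  motion:
    - {"xyz": [0, 0, 0], "turn": [0, 0, 0]}
    - {"xyz": [0, 0, 0], "turn": [0, 0, 0]}
    - {"xyz": [0, 0, 0], "turn": [0, 0, 0]}
    - {"xyz": [0, 0, 0], "turn": [0, 0, 0]}
    - {"xyz": [0, 0, 0], "turn": [0, 0, 0]}
    - {"xyz": [0, 0, -1], "turn": [0, 0, 0]}
    - {"xyz": [0, 0, -3], "turn": [0, 0, 0]}
    - {"xyz": [0, 0, -3], "turn": [0, 0, 0]}
  hand: -1

```text
time_s: 41.52
ee_pos: [0.4236, -0.4009, 0.1857]
eef_rot: [3.141, -0.003, 2.85]
wrist_force: [1.2, -1.0, 0.5]
finger_gap: 0.0917
gripper_force: 0.0
```

Call:
drive_tool:
  motion:
    - {"xyz": [0, 0, -3], "turn": [0, 0, -0.0967]}
    - {"xyz": [0, 0, 0], "turn": [0, 0, -0.0967]}
    - {"xyz": [0, 0, 0], "turn": [0, 0, -0.0967]}
    - {"xyz": [-2.9, 2.5, 0], "turn": [0, 0, 0]}
    - {"xyz": [-2.9, 2.5, 0], "turn": [0, 0, 0]}
    - {"xyz": [-2.9, 2.5, 0], "turn": [0, 0, 0]}
    - {"xyz": [-2.9, 2.5, 0], "turn": [0, 0, 0]}
    - {"xyz": [-2.9, 2.5, 0], "turn": [0, 0, 0]}

```text
time_s: 42.18
ee_pos: [0.5707, -0.2753, 0.2162]
eef_rot: [-3.141, 0.001, 3.14]
wrist_force: [1.0, -0.7, 0.2]
finger_gap: 0.0918
gripper_force: 0.0
```

Call:
drive_tool:
  motion:
    - {"xyz": [-2.9, 2.5, 2.5], "turn": [0, 0, 0]}
    - {"xyz": [0, 0, 2.5], "turn": [0, 0, 0]}
    - {"xyz": [0, 0, 2.5], "turn": [0, 0, 0]}
    - {"xyz": [0, 0, 2.5], "turn": [0, 0, 0]}
    - {"xyz": [0, 0, 0], "turn": [0, 0, 0]}
    - {"xyz": [0, 0, 0], "turn": [0, 0, 0]}
    - {"xyz": [0, 0, 0], "turn": [0, 0, 0]}
    - {"xyz": [0, 0, 0], "turn": [0, 0, 0]}

```text
time_s: 42.85
ee_pos: [0.597, -0.2547, 0.1197]
eef_rot: [-3.141, 0.003, 3.14]
wrist_force: [-0.8, -0.4, -0.3]
finger_gap: 0.0917
gripper_force: 0.0
```

```bash
python3 - <<'E'
from h import *
plan()
s=bot.get_state();C=cam('wrist',s);im=bot.get_image('wrist')
hsv=cv2.cvtColor(im,cv2.COLOR_BGR2HSV)
m=((hsv[...,0]>5)&(hsv[...,0]<14)&(hsv[...,1]>180)&(hsv[...,2]>100)).astype(np.uint8);m[235:]=0
n,_,st,ce=cv2.connectedComponentsWithStats(m)
for i in np.argsort(-st[1:,4])[:3]+1:print('orange',st[i],ce[i].round(1),ray(C,ce[i],.034).round(4))
for l in('reacher','trigger','reacher_grip'):
  for d in bot.outline_of(l,'wrist'):
    v,u=np.nonzero(d['pixels']);w=ray(C,np.c_[u,v],.034);print(l,round(d['p'],2),np.round(np.array(d['rect'])*[560,420,560,420]),w.min(0).round(3),w.max(0).round(3))
b=bot.get_image('scene');cv2.imwrite('pics/w11.png',np.vstack([im[:260],cv2.resize(b[140:290,150:430],None,fx=2,fy=2,interpolation=cv2.INTER_CUBIC)]))
E
```

```text
t 42.85 tcp [ 0.597  -0.2547  0.1197] rpy [-3.141e+00  3.000e-03  3.140e+00] gap 0.0917 F [-0.8 -0.4 -0.3] gf 0.0
orange [ 262  117   93   40 2055] [321.5 139.1] [[ 0.5412 -0.2133]]
orange [ 492  114   46   56 1378] [512.9 142.5] [[ 0.5443 -0.0538]]
orange [290 133   9   4  13] [293.5 134.5] [[ 0.5374 -0.2366]]
reacher 0.77 [380. 164. 360. 151.] [ 0.499 -0.315] [ 0.63  -0.003]
trigger 0.96 [300. 192.  17.  70.] [ 0.555 -0.239] [ 0.617 -0.223]
reacher_grip 0.78 [379. 166. 361. 159.] [ 0.5   -0.314] [ 0.631 -0.003]
reacher_grip 0.39 [300. 191.  21.  70.] [ 0.555 -0.24 ] [ 0.617 -0.222]
```

View pics/w11.png

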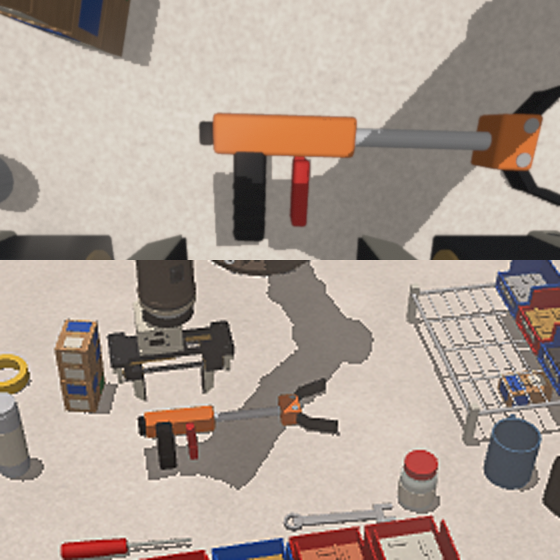

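The four-carton column stands straight at (80,365), lower panel. The reacher lies nearly as it was left: housing (214,133) to (356,136), head end (540,142), grip back at column 235, trigger front at 309.

```bash
python3 - <<'E'
from h import *
C=cam('wrist')
a,b=ray(C,[(214,133),(540,141)],.034);e=ray(C,(356,136),.034)[0]
g=[ray(C,(x,200),.034)[0] for x in(235,309)];t=(b-a);th=np.arctan2(t[1],t[0]);d=t/np.linalg.norm(t);n=np.array([-d[1],d[0]]);m=(g[0]+g[1])/2
o=d*(d@m)+n*(n@((a+b)/2)-.05);print('heading',th,np.arctan2(*(e-a)[::-1]),'len',np.linalg.norm(t),'gap',np.linalg.norm(g[1]-g[0]),'origin',o,'by head',d@b-.222-d@o,'back',d@a+.05-d@o)
plan((*o,.004,th+np.pi/2))
E
```

```text
heading 1.5453191965413264 1.5486475962644184 len 0.26989001714555017 gap 0.064283054754317 origin [ 0.58647376 -0.2536055 ] by head -0.0012042575517202392 back 0.0009057253027295598
t 43.1 tcp [ 0.5964 -0.254   0.1183] rpy [-3.141e+00  1.000e-03  3.141e+00] gap 0.0917 F [-0.6  0.2 -0.8] gf 0.0
 turn [-0.     0.001  0.024] rows>= 1  shift cm [9.900e-01 1.000e-02 1.143e+01] rows>= 4
```

Call:
drive_tool:
  motion:
    - {"xyz": [0.5, 0, 2.5], "turn": [0, 0, 0.022]}
    - {"xyz": [0.5, 0, 2.5], "turn": [0, 0, 0]}
    - {"xyz": [0, 0, 2.5], "turn": [0, 0, 0]}
    - {"xyz": [0, 0, 2.2], "turn": [0, 0, 0]}
    - {"xyz": [0, 0, 1.6], "turn": [0, 0, 0]}
    - {"xyz": [0, 0, 0], "turn": [0, 0, 0]}
    - {"xyz": [0, 0, 0], "turn": [0, 0, 0]}
    - {"xyz": [0, 0, 0], "turn": [0, 0, 0]}

```text
time_s: 43.77
ee_pos: [0.5867, -0.2542, 0.0056]
eef_rot: [-3.141, 0.001, 3.119]
wrist_force: [-0.4, -0.3, 0.2]
finger_gap: 0.0921
gripper_force: 0.0
```

Call:
drive_tool:
  motion:
    - {"xyz": [0, 0, 0], "turn": [0, 0, 0]}
    - {"xyz": [0, 0, 0], "turn": [0, 0, 0]}
    - {"xyz": [0, 0, 0], "turn": [0, 0, 0]}
    - {"xyz": [0, 0, 0], "turn": [0, 0, 0]}
    - {"xyz": [0, 0, 0], "turn": [0, 0, 0]}
    - {"xyz": [0, 0, 0], "turn": [0, 0, 0]}
    - {"xyz": [0, 0, 0], "turn": [0, 0, 0]}
    - {"xyz": [0, 0, 0], "turn": [0, 0, 0]}
  hand: -0.39
  grip_force: 20

```text
time_s: 44.43
ee_pos: [0.5864, -0.2549, 0.005]
eef_rot: [-3.14, 0.001, 3.118]
wrist_force: [0.9, -4.7, 5.1]
finger_gap: 0.0641
gripper_force: 14.9
```

```bash
python3 -c "
from h import *
plan((.6205,-.10,.006,np.pi))"
```

```text
t 44.43 tcp [ 0.5864 -0.2549  0.005 ] rpy [-3.140e+00  1.000e-03  3.118e+00] gap 0.0641 F [ 0.9 -4.7  5.1] gf 14.9
 turn [-0.001  0.001 -0.024] rows>= 1  shift cm [-3.41 15.49 -0.1 ] rows>= 5
```

Held. Next I'll line up with the second carton's lane and check it by the scene camera in numbers.

Call:
drive_tool:
  motion:
    - {"xyz": [0, 0, -0.15], "turn": [0, 0, -0.024]}
    - {"xyz": [-0.5, 2.0, 0], "turn": [0, 0, 0]}
    - {"xyz": [-0.5, 2.0, 0], "turn": [0, 0, 0]}
    - {"xyz": [-0.5, 2.3, 0], "turn": [0, 0, 0]}
    - {"xyz": [-0.5, 2.3, 0], "turn": [0, 0, 0]}
    - {"xyz": [-0.5, 2.3, 0], "turn": [0, 0, 0]}
    - {"xyz": [-0.5, 2.3, 0], "turn": [0, 0, 0]}
    - {"xyz": [-0.4, 2.3, 0], "turn": [0, 0, 0]}

```text
time_s: 45.1
ee_pos: [0.6191, -0.0963, 0.0052]
eef_rot: [3.14, -0.002, -3.139]
wrist_force: [-0.3, -0.3, -1.4]
finger_gap: 0.0639
gripper_force: 12.8
```

Call:
drive_tool:
  motion:
    - {"xyz": [0, 0, 0], "turn": [0, 0, 0]}
    - {"xyz": [0, 0, 0], "turn": [0, 0, 0]}
    - {"xyz": [0, 0, 0], "turn": [0, 0, 0]}
    - {"xyz": [0, 0, 0], "turn": [0, 0, 0]}

```text
time_s: 45.43
ee_pos: [0.619, -0.0997, 0.0057]
eef_rot: [-3.141, -0.001, -3.142]
wrist_force: [-1.2, 0.3, -1.3]
finger_gap: 0.0638
gripper_force: 12.5
```

```bash
python3 - <<'E'
from h import *
plan((.6205,.098,.0057,np.pi))
im=bot.get_image('scene');C=cam('scene')
for l in('under1','jaw_left'):
  for d in bot.outline_of(l,'scene'):
    if d['p']>.3:
      v,u=np.nonzero(d['pixels']);q,f=fitbox(C,d['pixels']);print(l,round(d['p'],2),np.round(np.array(d['rect'])*[560,420,560,420]),q.round(4),round(f,2))
hsv=cv2.cvtColor(im,cv2.COLOR_BGR2HSV)
m=((hsv[...,0]>5)&(hsv[...,0]<14)&(hsv[...,1]>180)&(hsv[...,2]>100)).astype(np.uint8);m[:,:280]=0;m[:,420:]=0
n,_,st,ce=cv2.connectedComponentsWithStats(m)
for i in np.argsort(-st[1:,4])[:3]+1:print('orange',st[i],ray(C,ce[i],.03).round(4))
m=(im.max(2)<70).astype(np.uint8);m[:,:335]=0;m[:195]=0;m[:,385:]=0;m[245:]=0
n,_,st,ce=cv2.connectedComponentsWithStats(m)
for i in np.argsort(-st[1:,4])[:3]+1:
    print('dark',st[i],ray(C,ce[i],.02).round(4))
E
```

```text
t 45.43 tcp [ 0.619  -0.0997  0.0057] rpy [-3.141e+00 -1.000e-03 -3.142e+00] gap 0.0638 F [-1.2  0.3 -1.3] gf 12.5
 turn [-0.    -0.001  0.   ] rows>= 1  shift cm [-0.15 19.77 -0.  ] rows>= 6
under1 0.82 [412. 206.  22.  13.] [0.5741 0.3801 2.0657] 0.28
under1 0.71 [357. 253.  18.  32.] [ 0.7532  0.1225 -0.467 ] 0.16
under1 0.6 [191. 201.  19.  12.] [ 0.3946 -0.4048 -0.2459] 0.66
jaw_left 0.4 [349. 204.  14.   7.] [0.4963 0.165  2.7667] 0.79
orange [280 214  14   4  25] [[ 0.5599 -0.0821]]
orange [340 208   4   7  11] [[0.5725 0.1139]]
orange [282 219   9   3   9] [[ 0.582  -0.0881]]
dark [343 216  22   9 125] [[0.6174 0.1455]]
dark [342 199  14  10  75] [[0.5318 0.1544]]
```

Jaws centred at x≈.573, carton at ≈.572, so they line up. Advance.

Call:
drive_tool:
  motion:
    - {"xyz": [-0.1, 1.0, 0], "turn": [0, 0, 0]}
    - {"xyz": [0, 1.5, 0], "turn": [0, 0, 0]}
    - {"xyz": [0, 1.5, 0], "turn": [0, 0, 0]}
    - {"xyz": [0, 1.5, 0], "turn": [0, 0, 0]}
    - {"xyz": [0, 1.5, 0], "turn": [0, 0, 0]}
    - {"xyz": [0, 1.5, 0], "turn": [0, 0, 0]}
    - {"xyz": [0, 1.5, 0], "turn": [0, 0, 0]}
    - {"xyz": [0, 1.5, 0], "turn": [0, 0, 0]}

```text
time_s: 46.25
ee_pos: [0.6206, 0.0177, 0.0059]
eef_rot: [3.141, -0.0, -3.141]
wrist_force: [0.4, 0.3, -0.8]
finger_gap: 0.0642
gripper_force: 12.7
```

Call:
drive_tool:
  motion:
    - {"xyz": [0, 1.5, 0], "turn": [0, 0, 0]}
    - {"xyz": [0, 1.5, 0], "turn": [0, 0, 0]}
    - {"xyz": [0, 1.5, 0], "turn": [0, 0, 0]}
    - {"xyz": [0, 1.5, 0], "turn": [0, 0, 0]}
    - {"xyz": [0, 1.2, 0], "turn": [0, 0, 0]}
    - {"xyz": [0, 0.8, 0], "turn": [0, 0, 0]}
    - {"xyz": [0, 0, 0], "turn": [0, 0, 0]}
    - {"xyz": [0, 0, 0], "turn": [0, 0, 0]}

```text
time_s: 46.92
ee_pos: [0.6206, 0.0965, 0.0059]
eef_rot: [-3.141, -0.0, -3.14]
wrist_force: [0.3, 0.5, -1.5]
finger_gap: 0.0642
gripper_force: 12.6
```

Call:
drive_tool:
  motion:
    - {"xyz": [0, -0.3, 0], "turn": [0, 0, 0]}
    - {"xyz": [0, -0.2, 0], "turn": [0, 0, 0]}
    - {"xyz": [0, 0, 0], "turn": [0, 0, 0]}
    - {"xyz": [0, 0, 0], "turn": [0, 0, 0]}
    - {"xyz": [0, 0, 0], "turn": [0, 0, 0]}
    - {"xyz": [0, 0, 0], "turn": [0, 0, 0]}
    - {"xyz": [0, 0, 0], "turn": [0, 0, 0]}
    - {"xyz": [0, 0, 0], "turn": [0, 0, 0]}
  hand: 0.2
  grip_force: 42

```text
time_s: 47.58
ee_pos: [0.6207, 0.0912, 0.006]
eef_rot: [-3.141, 0.0, -3.141]
wrist_force: [-0.2, -3.3, -1.2]
finger_gap: 0.05
gripper_force: 42.0
```

Call:
drive_tool:
  motion:
    - {"xyz": [0, 0, 0], "turn": [0, 0, 0]}
    - {"xyz": [0, 0, 0], "turn": [0, 0, 0]}
    - {"xyz": [0, 0, 0], "turn": [0, 0, 0]}
    - {"xyz": [0, 0, 0], "turn": [0, 0, 0]}
    - {"xyz": [0, 0, 0], "turn": [0, 0, 0]}
    - {"xyz": [0, 0, 0], "turn": [0, 0, 0]}

```text
time_s: 48.08
ee_pos: [0.6207, 0.0914, 0.006]
eef_rot: [3.142, 0.0, -3.141]
wrist_force: [0.2, -1.7, -1.2]
finger_gap: 0.0502
gripper_force: 42.0
```

Call:
drive_tool:
  motion:
    - {"xyz": [0, -0.8, 0], "turn": [0, 0, 0]}
    - {"xyz": [0, -1.2, 0], "turn": [0, 0, 0]}
    - {"xyz": [0, -1.5, 0], "turn": [0, 0, 0]}
    - {"xyz": [0, -1.5, 0], "turn": [0, 0, 0]}
    - {"xyz": [0, -1.5, 0], "turn": [0, 0, 0]}
    - {"xyz": [0, -1.5, 0], "turn": [0, 0, 0]}
    - {"xyz": [0, -1.5, 0], "turn": [0, 0, 0]}
    - {"xyz": [0, -1.5, 0], "turn": [0, 0, 0]}

```text
time_s: 48.75
ee_pos: [0.6205, -0.0209, 0.006]
eef_rot: [3.142, -0.0, 3.141]
wrist_force: [0.1, 2.9, -1.5]
finger_gap: 0.0502
gripper_force: 42.0
```

Call:
drive_tool:
  motion:
    - {"xyz": [0, -1.5, 0], "turn": [0, 0, 0]}
    - {"xyz": [0, -1.5, 0], "turn": [0, 0, 0]}
    - {"xyz": [0, -1.5, 0], "turn": [0, 0, 0]}
    - {"xyz": [0, -1.5, 0], "turn": [0, 0, 0]}
    - {"xyz": [0, -1.5, 0], "turn": [0, 0, 0]}
    - {"xyz": [0, -1.5, 0], "turn": [0, 0, 0]}
    - {"xyz": [0, -1.5, 0], "turn": [0, 0, 0]}
    - {"xyz": [0, -1.5, 0], "turn": [0, 0, 0]}

```text
time_s: 49.42
ee_pos: [0.6201, -0.1407, 0.0059]
eef_rot: [3.141, -0.001, 3.141]
wrist_force: [0.4, 2.7, -1.4]
finger_gap: 0.0502
gripper_force: 42.0
```

Call:
drive_tool:
  motion:
    - {"xyz": [0, -1.5, 0], "turn": [0, 0, 0]}
    - {"xyz": [0, -1.5, 0], "turn": [0, 0, 0]}
    - {"xyz": [0, -1.5, 0], "turn": [0, 0, 0]}
    - {"xyz": [0, -0.7, 0], "turn": [0, 0, 0]}
    - {"xyz": [0, 0, 0], "turn": [0, 0, 0]}
    - {"xyz": [0, 0, 0.1], "turn": [0, 0, 0]}
    - {"xyz": [0, 0, 0.1], "turn": [0, 0, 0]}
    - {"xyz": [0, 0, 0], "turn": [0, 0, 0]}

```text
time_s: 50.08
ee_pos: [0.6211, -0.1925, 0.005]
eef_rot: [-3.139, 0.001, -3.141]
wrist_force: [-2.7, -6.6, 6.4]
finger_gap: 0.0505
gripper_force: 42.2
```

Call:
drive_tool:
  motion:
    - {"xyz": [0, 0, 0], "turn": [0, 0, 0]}
    - {"xyz": [0, 0, 0], "turn": [0, 0, 0]}
    - {"xyz": [0, 0, 0], "turn": [0, 0, 0]}
    - {"xyz": [0, 0, 0], "turn": [0, 0, 0]}
    - {"xyz": [0, 0, 0], "turn": [0, 0, 0]}
    - {"xyz": [0, 0, 0], "turn": [0, 0, 0]}
  hand: -0.39
  grip_force: 20

```text
time_s: 50.58
ee_pos: [0.6212, -0.1862, 0.0047]
eef_rot: [3.137, -0.0, -3.137]
wrist_force: [-4.7, 7.9, 12.9]
finger_gap: 0.0639
gripper_force: 8.7
```

Call:
drive_tool:
  motion:
    - {"xyz": [0, -1.0, 0], "turn": [0, 0, 0]}
    - {"xyz": [0, -1.0, 0], "turn": [0, 0, 0]}
    - {"xyz": [0, -1.0, 0], "turn": [0, 0, 0]}
    - {"xyz": [0, -1.0, 0], "turn": [0, 0, 0]}
    - {"xyz": [0, -1.0, 0], "turn": [0, 0, 0]}
    - {"xyz": [0, -1.0, 0], "turn": [0, 0, 0]}
    - {"xyz": [0, -1.0, 0], "turn": [0, 0, 0]}
    - {"xyz": [0, 0, 0], "turn": [0, 0, 0]}

```text
time_s: 51.25
ee_pos: [0.6214, -0.2612, 0.0044]
eef_rot: [-3.142, 0.001, -3.141]
wrist_force: [1.4, -2.2, 4.8]
finger_gap: 0.064
gripper_force: 13.9
```

```bash
python3 - <<'E'
from h import *
plan()
for c in('side','scene'):
  C=cam(c);bot.get_image(c)
  for l in ('under1','loose1'):
   for d in bot.outline_of(l,c):
    if d['p']>.3:
      q,f=fitbox(C,d['pixels']);print(c,l,round(d['p'],2),np.round(np.array(d['rect'])*[560,420,560,420]),q.round(4),round(f,2))
E
```

```text
t 51.25 tcp [ 0.6214 -0.2612  0.0044] rpy [-3.142e+00  1.000e-03 -3.141e+00] gap 0.064 F [ 1.4 -2.2  4.8] gf 13.9
side under1 0.83 [269. 249.  26.  29.] [0.571  0.1011 1.5428] 0.06
side under1 0.63 [318. 149.  26.  12.] [ 0.4254 -0.4488  0.0799] 0.46
side loose1 0.69 [320. 139.  24.  11.] [ 0.4167 -0.5131  2.4504] 0.41
side loose1 0.66 [321. 130.  29.  21.] [ 0.4064 -0.6072  2.5812] 0.21
scene under1 0.8 [340. 216.  23.  19.] [0.5754 0.0997 1.5863] 0.07
scene under1 0.71 [275. 229.  90.  44.] [ 0.5793 -0.0397  1.7173] 0.75
scene under1 0.65 [189. 200.  19.  11.] [ 0.3986 -0.4052 -0.2407] 0.6
scene loose1 0.71 [190. 193.  23.  20.] [ 0.3511 -0.4061 -0.2958] 0.6
scene loose1 0.56 [189. 182.  22.  19.] [ 0.2997 -0.4109 -0.3006] 0.08
```

The carton is out at (.573,.100). I'll let go of the reacher and fetch it.

Call:
drive_tool:
  motion:
    - {"xyz": [0, 0, 0], "turn": [0, 0, 0]}
    - {"xyz": [0, 0, 0], "turn": [0, 0, 0]}
    - {"xyz": [0, 0, 0], "turn": [0, 0, 0]}
    - {"xyz": [0, 0, 0], "turn": [0, 0, 0]}
    - {"xyz": [0, 0, -1.0], "turn": [0, 0, 0]}
    - {"xyz": [0, 0, -2.5], "turn": [0, 0, 0]}
    - {"xyz": [0, 0, -3.0], "turn": [0, 0, 0]}
    - {"xyz": [0, 0, -3.0], "turn": [0, 0, 0]}
  hand: -1

```text
time_s: 52.22
ee_pos: [0.6203, -0.2604, 0.1]
eef_rot: [3.141, -0.002, -3.141]
wrist_force: [0.9, -0.4, 0.1]
finger_gap: 0.0919
gripper_force: 0.0
```

Call:
drive_tool:
  motion:
    - {"xyz": [0, 0, -0.8], "turn": [0, 0, 0.121]}
    - {"xyz": [0, 0, -0.8], "turn": [0, 0, 0.121]}
    - {"xyz": [0, 0, -0.8], "turn": [0, 0, 0.121]}
    - {"xyz": [0, 0, -0.8], "turn": [0, 0, 0.121]}
    - {"xyz": [0, 0, -0.8], "turn": [0, 0, 0.121]}
    - {"xyz": [0, 0, -0.8], "turn": [0, 0, 0.121]}
    - {"xyz": [0, 0, -0.8], "turn": [0, 0, 0.121]}
    - {"xyz": [0, 0, -0.8], "turn": [0, 0, 0.121]}

```text
time_s: 52.88
ee_pos: [0.6209, -0.2603, 0.164]
eef_rot: [3.141, -0.0, 2.169]
wrist_force: [0.4, -0.2, 0.7]
finger_gap: 0.0917
gripper_force: 0.0
```

Call:
drive_tool:
  motion:
    - {"xyz": [0, 0, -0.8], "turn": [0, 0, 0.121]}
    - {"xyz": [0, 0, -0.8], "turn": [0, 0, 0.121]}
    - {"xyz": [0, 0, -0.8], "turn": [0, 0, 0.121]}
    - {"xyz": [0, 0, -0.8], "turn": [0, 0, 0.121]}
    - {"xyz": [0, 0, -0.4], "turn": [0, 0, 0.119]}
    - {"xyz": [3.5, -0.5, 0], "turn": [0, 0, 0]}
    - {"xyz": [3.5, -0.5, 0], "turn": [0, 0, 0]}
    - {"xyz": [3.5, -0.5, 0], "turn": [0, 0, 0]}

```text
time_s: 53.55
ee_pos: [0.6053, -0.1549, 0.1994]
eef_rot: [3.142, -0.0, 1.57]
wrist_force: [0.8, 0.4, -0.3]
finger_gap: 0.092
gripper_force: 0.0
```

Call:
drive_tool:
  motion:
    - {"xyz": [3.5, -0.5, 0], "turn": [0, 0, 0]}
    - {"xyz": [3.5, -0.5, 0], "turn": [0, 0, 0]}
    - {"xyz": [3.5, -0.5, 0], "turn": [0, 0, 0]}
    - {"xyz": [3.5, -0.5, 0], "turn": [0, 0, 0]}
    - {"xyz": [3.5, -0.5, 0], "turn": [0, 0, 0]}
    - {"xyz": [3.5, -0.5, 0], "turn": [0, 0, 0]}
    - {"xyz": [3.0, -0.3, 0], "turn": [0, 0, 0]}
    - {"xyz": [0, 0, 0], "turn": [0, 0, 0]}

```text
time_s: 54.22
ee_pos: [0.5718, 0.0928, 0.1984]
eef_rot: [-3.139, -0.003, 1.581]
wrist_force: [0.7, 1.0, -0.8]
finger_gap: 0.0919
gripper_force: 0.0
```

Call:
drive_tool:
  motion:
    - {"xyz": [0, 0, 0], "turn": [0, 0, 0]}
    - {"xyz": [0, 0, 0], "turn": [0, 0, 0]}
    - {"xyz": [0, 0, 0], "turn": [0, 0, 0]}
    - {"xyz": [0, 0, 0], "turn": [0, 0, 0]}

```text
time_s: 54.55
ee_pos: [0.5728, 0.0826, 0.1993]
eef_rot: [3.141, -0.0, 1.569]
wrist_force: [-0.4, -0.3, -0.2]
finger_gap: 0.0916
gripper_force: 0.0
```

```bash
python3 - <<'E'
from h import *
s=bot.get_state();C=cam('wrist',s);bot.get_image('wrist')
L=[(d['p'],*fitbox(C,d['pixels'])) for l in('under1','loose1') for d in bot.outline_of(l,'wrist')];[print(x) for x in L]
q=min(L,key=lambda x:x[2])[1];plan((q[0],q[1],.007,q[2]%np.pi))
E
```

```text
(0.59, array([0.57276364, 0.10195431, 1.56880488]), np.float64(0.03307831287384033))
t 54.7 tcp [0.5728 0.0833 0.1991] rpy [ 3.141 -0.     1.57 ] gap 0.0918 F [-0.5 -1.2 -0.2] gf 0.0
 turn [ 0.    -0.     0.001] rows>= 1  shift cm [ 1.870e+00 -1.000e-02  1.921e+01] rows>= 6
```

Call:
drive_tool:
  motion:
    - {"xyz": [0.9, 0, 3.5], "turn": [0, 0, 0]}
    - {"xyz": [0.95, 0, 3.5], "turn": [0, 0, 0]}
    - {"xyz": [0, 0, 3.5], "turn": [0, 0, 0]}
    - {"xyz": [0, 0, 3.5], "turn": [0, 0, 0]}
    - {"xyz": [0, 0, 2.8], "turn": [0, 0, 0]}
    - {"xyz": [0, 0, 1.6], "turn": [0, 0, 0]}
    - {"xyz": [0, 0, 0.8], "turn": [0, 0, 0]}
    - {"xyz": [0, 0, 0], "turn": [0, 0, 0]}

```text
time_s: 55.37
ee_pos: [0.5718, 0.1022, 0.0056]
eef_rot: [-3.139, 0.001, 1.571]
wrist_force: [1.0, 0.3, 0.6]
finger_gap: 0.092
gripper_force: 0.0
```

Call:
drive_tool:
  motion:
    - {"xyz": [0, 0, 0], "turn": [0, 0, 0]}
    - {"xyz": [0, 0, 0], "turn": [0, 0, 0]}
    - {"xyz": [0, 0, 0], "turn": [0, 0, 0]}
    - {"xyz": [0, 0, 0], "turn": [0, 0, 0]}
    - {"xyz": [0, 0, 0], "turn": [0, 0, 0]}
    - {"xyz": [0, 0, 0], "turn": [0, 0, 0]}
    - {"xyz": [0, 0, 0], "turn": [0, 0, 0]}
    - {"xyz": [0, 0, 0], "turn": [0, 0, 0]}
  hand: 1
  grip_force: 25

```text
time_s: 56.03
ee_pos: [0.573, 0.103, 0.0074]
eef_rot: [3.141, -0.0, 1.572]
wrist_force: [-1.9, 1.2, 6.0]
finger_gap: 0.0557
gripper_force: 25.0
```

Call:
drive_tool:
  motion:
    - {"xyz": [0, 0, -1.0], "turn": [0, 0, 0]}
    - {"xyz": [0, 0, -2.5], "turn": [0, 0, 0]}
    - {"xyz": [0, 0, -3.5], "turn": [0, 0, 0]}
    - {"xyz": [0, 0, -3.5], "turn": [0, 0, 0]}
    - {"xyz": [0, 0, -3.5], "turn": [0, 0, 0]}
    - {"xyz": [0, 0, -3.5], "turn": [0, 0, 0]}
    - {"xyz": [0, 0, -3.5], "turn": [0, 0, 0]}
    - {"xyz": [0, 0, -2.5], "turn": [0, 0, 0]}

```text
time_s: 56.7
ee_pos: [0.5727, 0.1021, 0.2452]
eef_rot: [3.14, -0.0, 1.571]
wrist_force: [0.4, 0.1, -3.3]
finger_gap: 0.0558
gripper_force: 25.0
```

Call:
drive_tool:
  motion:
    - {"xyz": [0, 0, 0], "turn": [0, 0, -0.1165]}
    - {"xyz": [0, 0, 0], "turn": [0, 0, -0.1165]}
    - {"xyz": [0, 0, 0], "turn": [0, 0, -0.1165]}
    - {"xyz": [0, 0, 0], "turn": [0, 0, -0.1165]}
    - {"xyz": [0, 0, 0], "turn": [0, 0, -0.1165]}
    - {"xyz": [0, 0, 0], "turn": [0, 0, -0.1165]}
    - {"xyz": [0, 0, 0], "turn": [0, 0, -0.1165]}
    - {"xyz": [0, 0, 0], "turn": [0, 0, -0.1165]}

```text
time_s: 57.37
ee_pos: [0.572, 0.1023, 0.242]
eef_rot: [-3.141, -0.0, 2.509]
wrist_force: [0.0, -1.2, -3.0]
finger_gap: 0.0558
gripper_force: 25.0
```

Call:
drive_tool:
  motion:
    - {"xyz": [0, 0, 0], "turn": [0, 0, -0.1165]}
    - {"xyz": [0, 0, 0], "turn": [0, 0, -0.1165]}
    - {"xyz": [0, 0, 0], "turn": [0, 0, -0.1165]}
    - {"xyz": [0, 0, 0], "turn": [0, 0, 0]}
    - {"xyz": [0, 0, 0], "turn": [0, 0, 0]}
    - {"xyz": [0, 0, 0], "turn": [0, 0, 0]}

```text
time_s: 57.87
ee_pos: [0.5724, 0.1025, 0.2419]
eef_rot: [-3.141, -0.0, 2.849]
wrist_force: [0.8, 0.1, -2.0]
finger_gap: 0.0553
gripper_force: 25.0
```

```bash
python3 - <<'E'
from h import *
plan((.5,-.4235,.25,2.851))
E
```

```text
t 57.87 tcp [0.5724 0.1025 0.2419] rpy [-3.141 -0.     2.849] gap 0.0553 F [ 0.8  0.1 -2. ] gf 25.0
 turn [-0.    -0.    -0.002] rows>= 1  shift cm [ -8.14 -52.47  -0.81] rows>= 14
```

Call:
drive_tool:
  motion:
    - {"xyz": [-0.54, -3.5, -0.1], "turn": [0, 0, -0.002]}
    - {"xyz": [-0.54, -3.5, -0.1], "turn": [0, 0, 0]}
    - {"xyz": [-0.54, -3.5, -0.1], "turn": [0, 0, 0]}
    - {"xyz": [-0.54, -3.5, -0.1], "turn": [0, 0, 0]}
    - {"xyz": [-0.54, -3.5, -0.1], "turn": [0, 0, 0]}
    - {"xyz": [-0.54, -3.5, -0.1], "turn": [0, 0, 0]}
    - {"xyz": [-0.54, -3.5, -0.1], "turn": [0, 0, 0]}
    - {"xyz": [-0.54, -3.5, -0.1], "turn": [0, 0, 0]}

```text
time_s: 58.53
ee_pos: [0.5343, -0.1795, 0.25]
eef_rot: [3.142, -0.0, 2.852]
wrist_force: [0.6, -1.1, -3.9]
finger_gap: 0.0556
gripper_force: 25.0
```

Call:
drive_tool:
  motion:
    - {"xyz": [-0.54, -3.5, 0], "turn": [0, 0, 0]}
    - {"xyz": [-0.54, -3.5, 0], "turn": [0, 0, 0]}
    - {"xyz": [-0.54, -3.5, 0], "turn": [0, 0, 0]}
    - {"xyz": [-0.54, -3.5, 0], "turn": [0, 0, 0]}
    - {"xyz": [-0.54, -3.5, 0], "turn": [0, 0, 0]}
    - {"xyz": [-0.54, -3.5, 0], "turn": [0, 0, 0]}
    - {"xyz": [-0.54, -3.5, 0], "turn": [0, 0, 0]}
    - {"xyz": [0, 0, 0], "turn": [0, 0, 0]}

```text
time_s: 59.2
ee_pos: [0.4972, -0.432, 0.2501]
eef_rot: [-3.135, -0.001, 2.843]
wrist_force: [-1.7, 0.2, -2.9]
finger_gap: 0.0555
gripper_force: 25.0
```

Call:
drive_tool:
  motion:
    - {"xyz": [0, 0, 0], "turn": [0, 0, 0]}
    - {"xyz": [0, 0, 0], "turn": [0, 0, 0]}
    - {"xyz": [0, 0, 0], "turn": [0, 0, 0]}
    - {"xyz": [0, 0, 0], "turn": [0, 0, 0]}
    - {"xyz": [0, 0, 0], "turn": [0, 0, 0]}

```text
time_s: 59.62
ee_pos: [0.5028, -0.4224, 0.25]
eef_rot: [3.141, 0.0, 2.857]
wrist_force: [1.2, 0.3, -3.4]
finger_gap: 0.0556
gripper_force: 25.0
```

```bash
python3 - <<'E'
from h import *
s=bot.get_state();C=cam('wrist',s);bot.get_image('wrist')
for l in('loose1','under1'):
  for d in bot.outline_of(l,'wrist'):
    if d['p']>.3:
        q,f=fitbox(C,d['pixels'],.0,B*[1,1,4]);q2,f2=fitbox(C,d['pixels'],.108);print(l,round(d['p'],2),np.round(np.array(d['rect'])*[560,420,560,420]),q.round(4),round(f,3),q2.round(4),round(f2,3))
plan((.4245,-.4019,.24,2.851))
E
```

```text
loose1 0.66 [267. 107.  67.  98.] [ 0.4239 -0.4017  2.8564] 0.023 [ 0.4241 -0.4018 -0.2876] 0.023
under1 0.95 [271. 246. 115. 147.] [ 0.5329 -0.4415  1.2678] 0.477 [ 0.5132 -0.4331  1.2455] 0.564
t 59.77 tcp [ 0.5024 -0.423   0.25  ] rpy [3.141 0.    2.856] gap 0.0555 F [ 0.1  0.7 -3.1] gf 25.0
 turn [0.    0.    0.005] rows>= 1  shift cm [ 8.06 -0.21  1.  ] rows>= 3
```

Call:
drive_tool:
  motion:
    - {"xyz": [2.0, -0.21, 0], "turn": [0, 0, 0.004]}
    - {"xyz": [2.0, 0, 0], "turn": [0, 0, 0]}
    - {"xyz": [2.0, 0, 0], "turn": [0, 0, 0]}
    - {"xyz": [2.1, 0, 0], "turn": [0, 0, 0]}
    - {"xyz": [0, 0, 2.0], "turn": [0, 0, 0]}
    - {"xyz": [0, 0, 2.0], "turn": [0, 0, 0]}
    - {"xyz": [0, 0, 1.0], "turn": [0, 0, 0]}
    - {"xyz": [0, 0, 0], "turn": [0, 0, 0]}

```text
time_s: 60.43
ee_pos: [0.4232, -0.4011, 0.198]
eef_rot: [3.14, -0.003, 2.852]
wrist_force: [-0.4, 1.3, -2.4]
finger_gap: 0.0553
gripper_force: 25.0
```

Call:
drive_tool:
  motion:
    - {"xyz": [0, 0, 0], "turn": [0, 0, 0]}
    - {"xyz": [0, 0, 0], "turn": [0, 0, 0]}
    - {"xyz": [0, 0, 0], "turn": [0, 0, 0]}
    - {"xyz": [0, 0, 0], "turn": [0, 0, 0]}
    - {"xyz": [0, 0, 0], "turn": [0, 0, 0]}

```text
time_s: 60.85
ee_pos: [0.424, -0.4029, 0.2005]
eef_rot: [-3.141, 0.001, 2.851]
wrist_force: [-0.0, 0.2, -2.8]
finger_gap: 0.0553
gripper_force: 25.0
```

```bash
python3 - <<'E'
from h import *
plan((.4236,-.4016,.1525,2.852))
E
```

```text
t 60.85 tcp [ 0.424  -0.4029  0.2005] rpy [-3.141e+00  1.000e-03  2.851e+00] gap 0.0553 F [-0.   0.2 -2.8] gf 25.0
 turn [-0.     0.001 -0.001] rows>= 1  shift cm [0.07 0.11 4.8 ] rows>= 2
```

Call:
drive_tool:
  motion:
    - {"xyz": [0.05, 0.08, 1.3], "turn": [0, 0, 0]}
    - {"xyz": [0, 0, 1.2], "turn": [0, 0, 0]}
    - {"xyz": [0, 0, 0.9], "turn": [0, 0, 0]}
    - {"xyz": [0, 0, 0.6], "turn": [0, 0, 0]}
    - {"xyz": [0, 0, 0.4], "turn": [0, 0, 0]}
    - {"xyz": [0, 0, 0.4], "turn": [0, 0, 0]}
    - {"xyz": [0, 0, 0], "turn": [0, 0, 0]}
    - {"xyz": [0, 0, 0], "turn": [0, 0, 0]}

```text
time_s: 61.52
ee_pos: [0.4236, -0.4019, 0.1521]
eef_rot: [-3.141, 0.0, 2.851]
wrist_force: [0.8, -0.7, -3.2]
finger_gap: 0.0558
gripper_force: 25.0
```

Call:
drive_tool:
  motion:
    - {"xyz": [0, 0, 0], "turn": [0, 0, 0]}
    - {"xyz": [0, 0, 0], "turn": [0, 0, 0]}
    - {"xyz": [0, 0, 0], "turn": [0, 0, 0]}
    - {"xyz": [0, 0, 0], "turn": [0, 0, 0]}

```text
time_s: 61.85
ee_pos: [0.4235, -0.4016, 0.152]
eef_rot: [3.142, 0.0, 2.851]
wrist_force: [1.0, 0.4, -3.8]
finger_gap: 0.0558
gripper_force: 25.0
```

Still bearing the weight, so I'll lower 1 mm, open, lift away and check.

Call:
drive_tool:
  motion:
    - {"xyz": [0, 0, 0.1], "turn": [0, 0, 0]}
    - {"xyz": [0, 0, 0], "turn": [0, 0, 0]}
    - {"xyz": [0, 0, 0], "turn": [0, 0, 0]}
    - {"xyz": [0, 0, 0], "turn": [0, 0, 0]}

```text
time_s: 62.18
ee_pos: [0.4237, -0.4019, 0.1514]
eef_rot: [-3.141, 0.001, 2.851]
wrist_force: [-1.2, 0.7, 4.0]
finger_gap: 0.0555
gripper_force: 25.0
```

Call:
drive_tool:
  motion:
    - {"xyz": [0, 0, 0], "turn": [0, 0, 0]}
    - {"xyz": [0, 0, 0], "turn": [0, 0, 0]}
    - {"xyz": [0, 0, 0], "turn": [0, 0, 0]}
    - {"xyz": [0, 0, 0], "turn": [0, 0, 0]}
    - {"xyz": [0, 0, 0], "turn": [0, 0, 0]}
    - {"xyz": [0, 0, -1], "turn": [0, 0, 0]}
    - {"xyz": [0, 0, -3], "turn": [0, 0, 0]}
    - {"xyz": [0, 0, -3], "turn": [0, 0, 0]}
  hand: -1

```text
time_s: 62.85
ee_pos: [0.4227, -0.4011, 0.2215]
eef_rot: [3.141, -0.003, 2.851]
wrist_force: [0.8, 0.2, 0.1]
finger_gap: 0.0915
gripper_force: 0.0
```

Call:
drive_tool:
  motion:
    - {"xyz": [0, 0, -3], "turn": [0, 0, 0]}
    - {"xyz": [-2.5, 0, 0], "turn": [0, 0, 0]}
    - {"xyz": [-2.5, 0, 0], "turn": [0, 0, 0]}
    - {"xyz": [-2.5, 0, 0], "turn": [0, 0, 0]}
    - {"xyz": [0, 0, 0], "turn": [0, 0, 0]}
    - {"xyz": [0, 0, 0], "turn": [0, 0, 0]}
    - {"xyz": [0, 0, 0], "turn": [0, 0, 0]}
    - {"xyz": [0, 0, 0], "turn": [0, 0, 0]}

```text
time_s: 63.52
ee_pos: [0.4942, -0.4234, 0.2514]
eef_rot: [-3.141, -0.0, 2.85]
wrist_force: [-0.6, -0.6, 0.1]
finger_gap: 0.0918
gripper_force: 0.0
```

```bash
python3 - <<'E'
from h import *
plan()
for c in('wrist','scene','side'):
  s=bot.get_state();C=cam(c,s);bot.get_image(c)
  for l in('under1','loose1','base_carton','reacher'):
    for d in bot.outline_of(l,c)[:3]:
      if d['p']>.3:
        v,u=np.nonzero(d['pixels'])
        if l=='reacher': w=ray(C,np.c_[u,v],.017);print(c,l,round(d['p'],2),w.min(0).round(3),w.max(0).round(3));continue
        q=[fitbox(C,d['pixels'],z)for z in(0,.036,.072,.108,.144)]
        print(c,l,round(d['p'],2),np.round(np.array(d['rect'])*[560,420,560,420]),q[4][0].round(4),[round(x[1],2) for x in q])
  if c=='wrist':continue
  m=np.zeros((420,560),bool)
  p=proj(C,place(B*[1,1,5],.4245,-.402,2.852));print(c,'column expected bbox',p.min(0).round(),p.max(0).round())
E
```

```text
t 63.52 tcp [ 0.4942 -0.4234  0.2514] rpy [-3.141 -0.     2.85 ] gap 0.0918 F [-0.6 -0.6  0.1] gf 0.0
wrist under1 0.69 [272. 116.  76. 111.] [ 0.4248 -0.4022 -0.2923] [np.float64(0.54), np.float64(0.47), np.float64(0.36), np.float64(0.2), np.float64(0.04)]
wrist reacher 0.74 [ 0.546 -0.324] [ 0.658 -0.052]
scene under1 0.93 [188. 172.  18.  23.] [ 0.426  -0.4032 -0.1789] [np.float64(0.09), np.float64(0.08), np.float64(0.09), np.float64(0.12), np.float64(0.16)]
scene under1 0.59 [190. 201.  18.  10.] [ 0.552  -0.3971 -0.11  ] [np.float64(0.65), np.float64(0.66), np.float64(0.68), np.float64(0.7), np.float64(0.71)]
scene loose1 0.71 [190. 184.  20.  18.] [ 0.4731 -0.4009  2.9219] [np.float64(0.54), np.float64(0.56), np.float64(0.58), np.float64(0.6), np.float64(0.62)]
scene loose1 0.58 [188. 192.  22.  17.] [ 0.5165 -0.3986 -0.1811] [np.float64(0.58), np.float64(0.6), np.float64(0.62), np.float64(0.64), np.float64(0.66)]
scene base_carton 0.66 [405. 238.  26.  43.] [0.8463 0.2216 2.3426] [np.float64(0.42), np.float64(0.4), np.float64(0.37), np.float64(0.34), np.float64(0.31)]
scene ba
[... 793 characters left out ...]
0.64), np.float64(0.62), np.float64(0.6), np.float64(0.58), np.float64(0.57)]
side loose1 0.47 [320. 132.  25.  10.] [ 0.4271 -0.3339  3.0529] [np.float64(0.4), np.float64(0.43), np.float64(0.47), np.float64(0.51), np.float64(0.55)]
side base_carton 0.71 [317. 159.  24.  11.] [ 0.4422 -0.1579  1.2266] [np.float64(0.47), np.float64(0.5), np.float64(0.53), np.float64(0.57), np.float64(0.61)]
side base_carton 0.42 [260. 179.  20.   9.] [ 0.6052 -0.074   1.6337] [np.float64(0.59), np.float64(0.61), np.float64(0.64), np.float64(0.67), np.float64(0.7)]
side reacher 0.72 [ 0.516 -0.343] [0.67  0.026]
side reacher 0.69 [ 0.592 -0.257] [ 0.652 -0.209]
side column expected bbox [305. 109.] [334. 165.]
```

The column's top carton measures within 1 mm of the base. The reacher is lying free with its tip at y≈.02, well clear of the rack. I'll hand in.

```bash
python3 -c "
from plant import bot
print(bot.close_job())"
```

```text
the job is handed in; nothing more can be done
None
```

I drew both cartons out from under the rack with the reacher, stacked them and the two loose cartons on the green-labelled one (five high, top within about 1 mm of it by camera), left the reacher flat on the counter clear of the rack, and handed the job in; no verdict came back.

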